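# Put the nature-table kit away in its drawer

### The job

Put the nature-table kit away: pull the drawer all the way open, draw every magnifier out of the upright wooden holder and lay it down in the wider section of the drawer, and pick every small pine cone out of the compartment tray and put it in the narrower section. When all of them are in, push the drawer fully shut. Leave the paintbrush in the holder, the stone in the tray and everything else on the table where they are.

Things in the scene. Friction and masses are not known exactly. Their poses are not given: they have to be found in the camera images.
- unit: Low wooden drawer unit fixed on the table, 362 mm wide (y), 225 mm deep, 110 mm high, with one drawer. Origin on the table under the middle of its front edge; x points into the unit (away from the robot), y to its left as seen from the robot, z up. The underside of its top is 100 mm above the table: nothing in the drawer may stand higher when it is pushed in.
- drawer (a joint): How far the drawer is out, m: 0 shut, 0.19 fully open (along the unit's -x); starts 0 to 0.03, stays where left (friction 1.5 N). Inside 190 mm long (x), 320 mm wide (y). Front panel 12 mm thick, 356 mm wide, top edge 87 mm above the table; other walls end at 68 mm. A 6 mm divider, top at 56 mm, runs front to back and makes two sections.
- drawer_handle (a point): Middle of the drawer's straight steel bar handle: the bar is 11 mm thick, 110 mm long along the unit's y, its axis 50 mm in front of the drawer's front panel and 73 mm above the table. It moves with the drawer; axes as the unit's.
- lens_floor (a point): Centre of the floor of the drawer's wider section (right as seen from the robot), 190 mm (x) by 190 mm (y) inside, where magnifiers go; 16 mm above the table, moves with the drawer. Axes as the unit's.
- cone_floor (a point): Centre of the floor of the drawer's narrower section (left as seen from the robot), 190 mm (x) by 124 mm (y) inside, where pine cones go; 16 mm above the table, moves with the drawer. Axes as the unit's.
- holder: Wooden block fixed on the table, 150 x 150 mm, 85 mm high, on one side of the drawer unit (left or right varies). Four square upright wells, 26 mm wide and 75 mm deep, at (+-40, +-40) mm from its centre in its own x, y. Origin at the centre of its underside.
- sorter: Clear plastic tray fixed on the table, 200 x 200 mm, 28 mm high, walls 4 mm, floor 4 mm, parted crosswise by two equally high walls into four square compartments of about 94 mm, centres at (+-49, +-49) mm in its own x, y. On the other side of the drawer unit. Origin at the centre of its underside.
- lens0: Hand magnifier, 140 mm long: black round handle 16 mm thick, 89 mm long, then a flat round glass head 52 mm across, 11 mm thick. Origin: centre of the handle's butt end; z along the handle to the head; x square to the flat of the head (thin way). Starts head up in a well of the holder, butt on its floor (10 mm above the table), leaning up to 8 degrees. 48 to 78 g. May be absent.
- lens0_head (a point): Centre of that magnifier's glass, 114 mm from the butt end along its z.
- lens1: Hand magnifier, 140 mm long: black round handle 16 mm thick, 89 mm long, then a flat round glass head 52 mm across, 11 mm thick. Origin: centre of the handle's butt end; z along the handle to the head; x square to the flat of the head (thin way). Starts head up in a well of the holder, butt on its floor (10 mm above the table), leaning up to 8 degrees. 48 to 78 g. May be absent.
- lens1_head (a point): Centre of that magnifier's glass, 114 mm from the butt end along its z.
- lens2: Hand magnifier, 140 mm long: black round handle 16 mm thick, 89 mm long, then a flat round glass head 52 mm across, 11 mm thick. Origin: centre of the handle's butt end; z along the handle to the head; x square to the flat of the head (thin way). Starts head up in a well of the holder, butt on its floor (10 mm above the table), leaning up to 8 degrees. 48 to 78 g. May be absent.
- lens2_head (a point): Centre of that magnifier's glass, 114 mm from the butt end along its z.
- cone0: Pine cone, dark brown, 62 mm tall, stands upright on its flat base in a compartment of the sorter. Origin at the centre of the base, z towards the tip. 42 mm across from 10 to 30 mm above the base, narrowing to 10 mm at the tip; base 28 mm across. 30 to 50 g. May be absent; it can be knocked over and then lies on its side.
- cone1: Pine cone, dark brown, 62 mm tall, stands upright on its flat base in a compartment of the sorter. Origin at the centre of the base, z towards the tip. 42 mm across from 10 to 30 mm above the base, narrowing to 10 mm at the tip; base 28 mm across. 30 to 50 g. May be absent; it can be knocked over and then lies on its side.
- cone2: Pine cone, dark brown, 62 mm tall, stands upright on its flat base in a compartment of the sorter. Origin at the centre of the base, z towards the tip. 42 mm across from 10 to 30 mm above the base, narrowing to 10 mm at the tip; base 28 mm across. 30 to 50 g. May be absent; it can be knocked over and then lies on its side.
- paintbrush: Bystander: wooden paintbrush 142 mm long, bristles up, in one well of the holder; stays there.
- stone: Bystander: round flat grey stone 52 mm across, 19 mm high, in one compartment of the sorter; stays there.
- glue: Bystander: white glue bottle, 52 mm across, 130 mm high, right of the drawer unit.
- pot: Bystander: small clay pot, 80 mm across, 75 mm high, near the robot's left.
- tape: Bystander: roll of tape lying flat, 90 mm across, 25 mm high, near the robot's right.
- log_slice: Bystander: slice of a log lying flat, 100 mm across, 22 mm high, left of the drawer unit.
There are look-alikes about, which are no part of the job. What is shaped like the cone1 but green or purple is not meant.

How it is judged:
On the way, in this order (a step that is already met when the one before it is completed fails the run):
1. the drawer is pulled out by more than 150 mm (value of joint drawer above 0.15 m), for 0.2 s.
2. all magnifiers lie in the wider section and all pine cones are in the narrower section (x of lens0 in the frame of lens_floor between -0.1 and 0.1 m and y of lens0 in the frame of lens_floor between -0.1 and 0.1 m and z of lens0 in the frame of lens_floor between -0.01 and 0.045 m and x of lens0_head in the frame of lens_floor between -0.1 and 0.1 m and y of lens0_head in the frame of lens_floor between -0.1 and 0.1 m and z of lens0_head in the frame of lens_floor between -0.01 and 0.055 m and angle between lens0's own z axis and vertical between 1.2 and 1.94 rad and x of lens1 in the frame of lens_floor between -0.1 and 0.1 m and y of lens1 in the frame of lens_floor between -0.1 and 0.1 m and z of lens1 in the frame of lens_floor between -0.01 and 0.045 m and x of lens1_head in the frame of lens_floor between -0.1 and 0.1 m and y of lens1_head in the frame of lens_floor between -0.1 and 0.1 m and z of lens1_head in the frame of lens_floor between -0.01 and 0.055 m and angle between lens1's own z axis and vertical between 1.2 and 1.94 rad and x of lens2 in the frame of lens_floor between -0.1 and 0.1 m and y of lens2 in the frame of lens_floor between -0.1 and 0.1 m and z of lens2 in the frame of lens_floor between -0.01 and 0.045 m and x of lens2_head in the frame of lens_floor between -0.1 and 0.1 m and y of lens2_head in the frame of lens_floor between -0.1 and 0.1 m and z of lens2_head in the frame of lens_floor between -0.01 and 0.055 m and angle between lens2's own z axis and vertical between 1.2 and 1.94 rad and x of cone0 in the frame of cone_floor between -0.1 and 0.1 m and y of cone0 in the frame of cone_floor between -0.064 and 0.064 m and z of cone0 in the frame of cone_floor between -0.01 and 0.045 m and x of cone1 in the frame of cone_floor between -0.1 and 0.1 m and y of cone1 in the frame of cone_floor between -0.064 and 0.064 m and z of cone1 in the frame of cone_floor between -0.01 and 0.045 m and x of cone2 in the frame of cone_floor between -0.1 and 0.1 m and y of cone2 in the frame of cone_floor between -0.064 and 0.064 m and z of cone2 in the frame of cone_floor between -0.01 and 0.045 m), for 0.2 s.
At the end, for the whole second after the job is handed in: The drawer is shut to within 10 mm; every magnifier present lies in the wider section (flat or on edge, its handle within 21 degrees of level), and every pine cone present is in the narrower section; magnifiers at rest (all of step 2 and linear speed of each of lens0, lens1, lens2 below 0.03 m/s and value of joint drawer below 0.01 m); the robot touches nothing.
It fails at once if the paintbrush is moved by more than 40 mm (distance of paintbrush from where it was at the start of the episode above 0.04 m).
It fails at once if the stone is moved by more than 40 mm (distance of stone from where it was at the start of the episode above 0.04 m).
It fails at once if the glue bottle, clay pot, tape roll or wood slice is moved by more than 40 mm (distance of any of glue, pot, tape, log_slice from where it was at the start of the episode above 0.04 m).
Of lens0, lens1, lens2 only 2 to 3 are there at a start; the rules pass over those that are not, and their reading is None.
Of cone0, cone1, cone2 only 2 to 3 are there at a start; the rules pass over those that are not, and their reading is None.
At some moment in a run one of cone0, cone1, cone2 may be knocked a few centimetres aside while the robot is not near it.
Once in a run the grip may slacken for a moment while it holds something.
It also fails if it takes over 210 s, if anything falls off the work surface, if the arm or the gripper's body presses on something with over 40 N, if the wrist force passes 120 N, or if a joint passes its speed limit or range.

### The arm

A 7-joint arm with a two-finger parallel gripper is mounted at the origin on the work surface. World frame = base frame: x ahead of the robot, y to its left, z up, the work surface at z = 0. Lengths are in m, angles in rad, forces in N, time in s.
With the tool pointing down it reaches from about 0.425 to 0.925 m from the base axis. Payload 6.8 kg.
Tool frame: the origin (TCP) lies on the mounting face of the last link; the fingertips stand 173 mm ahead of it and the grasp point (between the pads) lies 155 mm ahead of it (grip_point_offset is the distance from the TCP to the grasp point, in m); x points along the fingers, z is the direction in which the jaws open and shut, and the axes are right-handed (so a half turn about x gives the same grasp; the last joint's range is limited). The gripper opens to 85 mm and grips with 20 to 120 N. Pads are 22 mm wide; open, the fingers measure 114 mm over their backs; the gripper's body (76 mm by 85 mm) begins 54 mm behind the grasp point. The pads swing forward as they close: fully open they stand 13 mm farther back than shut.
Start: joints at [1.216, 0.477, 0.022, 1.555, -0.011, 1.109, -0.083], TCP at [0.165, -0.655, 0.405] pointing down, gripper open.
Joint ranges: [-2.96, 2.96], [-0.34, 2.1], [-1.41, 1.46], [0.24, 2.44], [-1.37, 4.51], [0.17, 1.92], [-2.96, 2.96]. Speed limits (rad/s): [2.39, 2.39, 3.14, 3.14, 3.14, 3.14, 3.14].

### API

Orientations are given as a rotation vector (axis times angle).
In Python, from bench import * gives the robot as it stands. The module is installed in compiled form; this text tells all that it offers.
- The arm moves only by the tool servo_tool, never from a script. Its argument "motion" is a list of rows, each a list of 5 numbers: the shift along the tool's x, y, z in m, then the turn about the tool's x in degrees, then the gripper command: -1 is fully open, 1 is shut, values between are in proportion. In form: [[dx, dy, dz, turn, fingers], ...]. A call has 1 to 8 rows; each row is the pose to reach, as a shift and turn from the pose measured when the call began, along the tool's axes at that moment; what a row does not reach only later rows make up. A row lasts 1/10 s, in which the tool goes at most 50 mm and 8.59 degrees, less where a joint would pass 70% of its speed; a pose out of reach is approached as far as the arm can. A call with a gripper value outside its range is refused whole. The fingers move at their own pace and stop on an object; "force" is the grip in N (left out, the last holds). Time passes only in rows, so rows that repeat a pose let the fingers close. It gives the time, the measured TCP pose, the force and the opening at its end, in the units of the state.
- get_obs(): the state, without advancing time (a new reading comes with each control period).
- grab_frame(name): name is "scene" or "top" or "wrist"; returns the picture (480x640x3 uint8, red, green, blue); there is no depth.
- camera_params(name): a dict with "mtx" (3x3 intrinsics, pixels), "world_to_cam" (4x4, takes a point from world to camera coordinates); the wrist camera has in their place "T_tool_cam" (4x4, takes a point from camera to tool coordinates, whose origin is the TCP and whose axes are the tool frame's). Camera axes: x right, y down, z forward; pixel columns grow to the right and rows downward; lengths in m; the calibration is good to about 2 mm. A picture is of the moment at which its call begins: read the wrist's pose just before it. camera_params takes no time and is no camera call.
- hand_in(): hands the job in, once; it reports no verdict.
The state is a dict: "clock": time; "joints": joint angles; "qvel": joint speeds; "tau": joint torques, N m; "tcp_pos": TCP position; "orientation": TCP orientation; "contact_force": force on the tool from outside, world axes, zero at the start; "moment": the same for the moment, N m; "grip_width": finger opening in m.
Only numpy, scipy, OpenCV 4.12 (cv2) and the standard library are available. Lean on these libraries where they do the work, as an engineer would, in place of code of your own. Each camera call takes 0.05 s, during which the arm holds its last target. There are 200 camera calls.

## Working session

There is one attempt and no reset: what is moved stays moved. The work goes in short steps, Python scripts to look and compute and a tool call to move; the robot and the scene stay as the last step left them, time stands still between calls to the robot, and variables do not carry over. Pictures are saved under pics/ and viewed, about 12 in all and at most 16, crops included, and the job is handed in when it is done.

Besides the shell and the picture viewer there is one more tool, called after "Request:" by a JSON object that holds its "method" and its "body", one argument or row to a line. servo_tool: Moves the arm, as the interface text tells. Its arguments: {"type":"object","properties":{"motion":{"type":"array","items":{"type":"array","items":{"type":"number"}}},"force":{"type":"number"}},"required":["motion"]}

```bash
mkdir -p pics; cat > h.py <<'E'
from bench import *
import numpy as np, cv2
from scipy.spatial.transform import Rotation as R
def snap(n,f):
    im=grab_frame(n); cv2.imwrite(f'pics/{f}.png',cv2.cvtColor(im,cv2.COLOR_RGB2BGR)); return im
def cam(n):
    p=camera_params(n); K=np.array(p['mtx'])
    if n=='wrist':
        o=get_obs(); T=np.eye(4); T[:3,:3]=R.from_rotvec(o['orientation']).as_matrix(); T[:3,3]=o['tcp_pos']
        C=T@np.array(p['T_tool_cam'])
    else: C=np.linalg.inv(np.array(p['world_to_cam']))
    return K,C
def ray(kc,u,v):
    K,C=kc; d=C[:3,:3]@np.linalg.inv(K)@np.array([u,v,1.]); return C[:3,3],d
def onz(kc,u,v,z):
    c,d=ray(kc,u,v); return c+d*(z-c[2])/d[2]
def tri(a,b):
    (c1,d1),(c2,d2)=a,b
    t=np.linalg.lstsq(np.c_[d1,-d2],c2-c1,rcond=None)[0]; p,q=c1+t[0]*d1,c2+t[1]*d2
    return (p+q)/2,np.linalg.norm(p-q)
def proj(kc,p):
    K,C=kc; q=K@(np.linalg.inv(C)@np.r_[p,1])[:3]; return q[:2]/q[2]
def st():
    o=get_obs(); M=R.from_rotvec(o['orientation']).as_matrix()
    print('t',o['clock'],'tcp',np.round(o['tcp_pos'],4),'w',round(float(o['grip_width']),4),'F',np.round(o['contact_force'],1)); print('M',np.round(M,3).tolist(),'q',np.round(o['joints'],2))
    return o,M
E
python3 - <<'E'
from h import *
st()
for n in ('scene','top'):
    snap(n,n+'0'); K,C=cam(n); print(n,K.tolist(),np.round(C,3).tolist())
print(camera_params('wrist')['T_tool_cam'])
E
```

```text
t 0.0 tcp [ 0.1649 -0.6543  0.4037] w 0.085 F [ 0.  -0.4  0.3]
M [[-0.001, 0.97, 0.244], [0.002, 0.244, -0.97], [-1.0, -0.0, -0.002]] q [ 1.22  0.48  0.02  1.56 -0.01  1.11 -0.08]
scene [[587.5675912736456, 0.0, 316.71927099522196], [0.0, 587.5675912736456, 233.09547164273317], [0.0, 0.0, 1.0]] [[-0.64, 0.428, -0.639, 1.455], [0.768, 0.381, -0.515, 0.797], [0.023, -0.82, -0.572, 0.898], [0.0, 0.0, 0.0, 1.0]]
top [[609.5753896933176, 0.0, 330.2799480088635], [0.0, 609.5753896933176, 235.69815963457097], [0.0, 0.0, 1.0]] [[0.004, -0.998, 0.063, 0.442], [-1.0, -0.003, 0.011, 0.052], [-0.01, -0.063, -0.998, 1.808], [0.0, 0.0, 0.0, 1.0]]
[[ 2.15341602e-04 -2.85021504e-01  9.58521098e-01  3.10440820e-02]
 [ 1.02315643e-03 -9.58520556e-01 -2.85021573e-01  7.22350538e-02]
 [ 9.99999453e-01  1.04209403e-03  8.52122325e-05  1.56361625e-03]
 [ 0.00000000e+00  0.00000000e+00  0.00000000e+00  1.00000000e+00]]
```

View pics/top0.png

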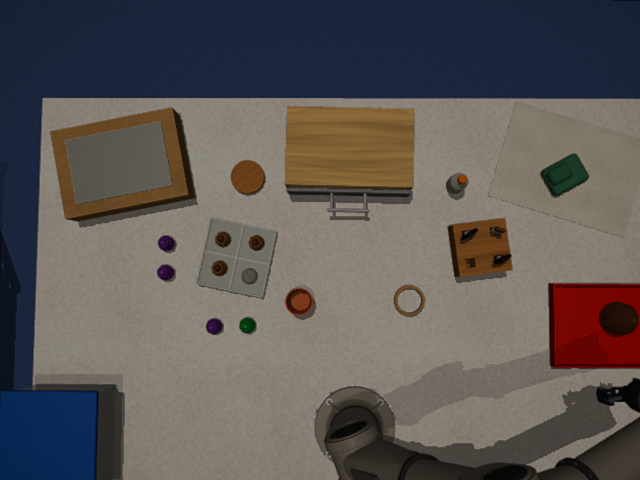

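View pics/scene0.png

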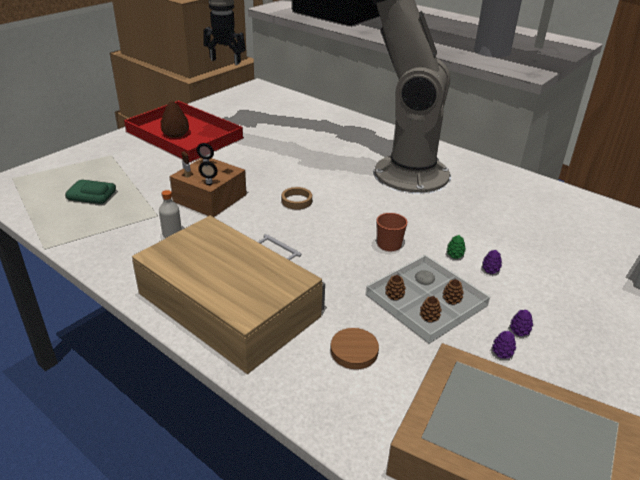

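The cones I want are the brown ones in the tray, top view (222,239), (256,242) and (219,268). The things that could be mistaken for them are:
- Purple cones at (166,243), (165,272) and (214,326).
- A green cone at (247,325).
- A large brown cone in the red tray at (618,318), which isn't in the sorter.

In the holder there are items at (467,234), (497,231) and (502,260), and (470,262) looks like an empty well. I'll check these in one close crop.

```bash
python3 - <<'E'
import cv2,numpy as np
t=cv2.imread('pics/top0.png'); s=cv2.imread('pics/scene0.png')
a=cv2.resize(t[210:290,440:520],(400,400),interpolation=cv2.INTER_CUBIC)
b=cv2.resize(s[135:215,165:245],(400,400),interpolation=cv2.INTER_CUBIC)
c=cv2.resize(t[210:310,190:290],(400,200+200),interpolation=cv2.INTER_CUBIC)[:200*2]
o=np.hstack([a,b]); c2=np.hstack([cv2.resize(c,(200,200)),cv2.resize(t[180:220,300:420],(600,200),interpolation=cv2.INTER_CUBIC)])
cv2.imwrite('pics/crop1.png',np.vstack([o,c2]))
from h import *
k=cam('top')
# unit front edge / handle, corners in top
for n,(u,v),z in [('topfrontL',(286,187),.11),('topfrontR',(414,190),.11),('topbackL',(288,108),.11),('topbackR',(414,108),.11),('panelL',(290,196),.087),('panelR',(411,197),.087),('handleL',(329,211),.073),('handleR',(369,211),.073)]:
    print(n,np.round(onz(k,u,v,z),3))
for u,v in [(210,219),(278,233),(265,298),(198,284)]: print('sorter',np.round(onz(k,u,v,.028),3))
for u,v in [(448,224),(505,219),(512,270),(456,278)]: print('holder',np.round(onz(k,u,v,.085),3))
for u,v in [(222,239),(256,242),(219,268)]: print('cone',np.round(onz(k,u,v,.05),3))
for n,u,v,z in [('pot',300,302,.07),('tape',409,301,.02),('log',248,177,.02),('glue',459,182,.1)]: print(n,np.round(onz(k,u,v,z),3))
E
```

```text
topfrontL [0.686 0.195 0.11 ]
topfrontR [ 0.679 -0.164  0.11 ]
topbackL [0.911 0.192 0.11 ]
topbackR [ 0.912 -0.165  0.11 ]
panelL [0.664 0.186 0.087]
panelR [ 0.662 -0.158  0.087]
handleL [0.623 0.075 0.073]
handleR [ 0.623 -0.04   0.073]
sorter [0.603 0.425 0.028]
sorter [0.562 0.224 0.028]
sorter [0.372 0.261 0.028]
sorter [0.412 0.457 0.028]
holder [ 0.585 -0.262  0.085]
holder [ 0.6   -0.423  0.085]
holder [ 0.456 -0.441  0.085]
holder [ 0.433 -0.283  0.085]
cone [0.543 0.384 0.05 ]
cone [0.534 0.286 0.05 ]
cone [0.459 0.392 0.05 ]
pot [0.363 0.156 0.07 ]
tape [ 0.365 -0.159  0.02 ]
log [0.729 0.316 0.02 ]
glue [ 0.703 -0.291  0.1  ]
```

View pics/crop1.png

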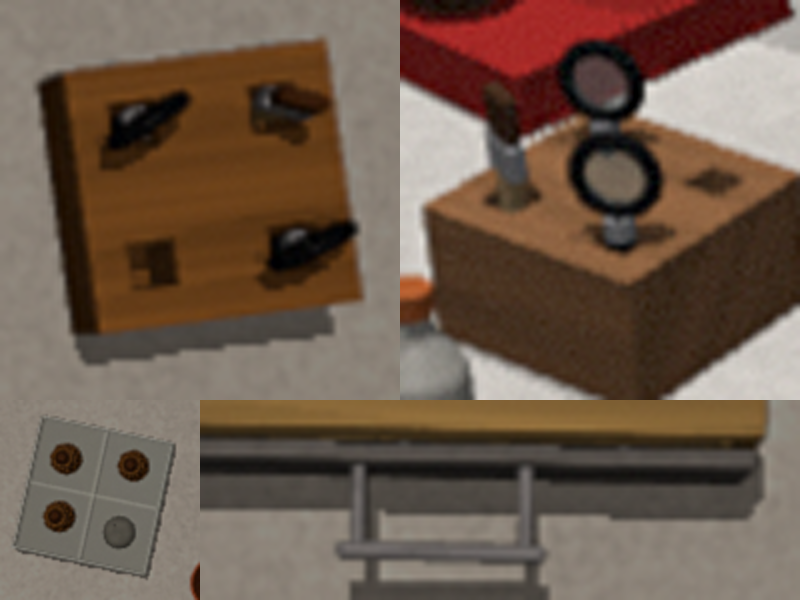

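Two magnifiers show, at top (469,235) and (502,259). The brush is at (497,231) and the well at (470,262) is empty. There are three brown cones and a grey stone in the tray. I'll open the drawer first.

```bash
cat >> h.py <<'E'
def go(x,y,z,yaw=None):
    """grasp point target (world), yaw deg of jaw axis (mod 180) -> tool shift and turn"""
    o,M=st(); d=M.T@(np.array([x,y,z])-(np.array(o['tcp_pos'])+.155*M[:,0]))
    cur=np.degrees(np.arctan2(M[1,2],M[0,2]))
    turn=0 if yaw is None else (cur-yaw+90)%180-90
    print('yaw',round(cur,1),'GO',np.round(d,3),'turn',round(turn,1),'rows',int(np.ceil(max(np.linalg.norm(d)/.05,abs(turn)/8.59))))
E
python3 -c "
from h import *
go(.623,.017,.22,0)"
```

```text
t 0.1 tcp [ 0.1649 -0.6543  0.4038] w 0.0856 F [-0.3  1.   0.8]
M [[-0.0, 0.97, 0.244], [0.002, 0.244, -0.97], [-1.0, -0.0, -0.002]] q [ 1.22  0.48  0.02  1.56 -0.01  1.11 -0.08]
yaw -75.9 GO [ 0.03   0.608 -0.539] turn -75.9 rows 17
```

Request:
{"method": "servo_tool", "body": {
  "motion": [
    [0.0, 0.3, -0.27, -38, 0.06],
    [0.0, 0.3, -0.27, -38, 0.06],
    [0.0, 0.3, -0.27, -38, 0.06],
    [0.0, 0.3, -0.27, -38, 0.06],
    [0.0, 0.3, -0.27, -38, 0.06],
    [0.0, 0.3, -0.27, -38, 0.06],
    [0.0, 0.3, -0.27, -38, 0.06],
    [0.0, 0.3, -0.27, -38, 0.06]
  ]
}}

```text
clock: 0.9
tcp_pos: [0.3882, -0.3205, 0.4041]
orientation: [0.518, 1.509, -0.517]
contact_force: [0.5, -1.0, -0.5]
grip_width: 0.0402
```

```bash
python3 -c "
from h import *
go(.59,.017,.25,0)"
```

```text
t 0.9 tcp [ 0.3882 -0.3205  0.4041] w 0.0402 F [ 0.5 -1.  -0.5]
M [[-0.001, 0.614, 0.789], [0.001, 0.789, -0.614], [-1.0, 0.001, -0.002]] q [ 0.83  0.21 -0.3   1.94  0.07  1.   -0.17]
yaw -37.9 GO [-0.001  0.39  -0.048] turn -37.9 rows 8
```

Request:
{"method": "servo_tool", "body": {
  "motion": [
    [0.0, 0.39, -0.048, -38, 0.06],
    [0.0, 0.39, -0.048, -38, 0.06],
    [0.0, 0.39, -0.048, -38, 0.06],
    [0.0, 0.39, -0.048, -38, 0.06],
    [0.0, 0.39, -0.048, -38, 0.06],
    [0.0, 0.39, -0.048, -38, 0.06],
    [0.0, 0.39, -0.048, -38, 0.06],
    [0.0, 0.39, -0.048, -38, 0.06]
  ]
}}

```text
clock: 1.7
tcp_pos: [0.5905, 0.0191, 0.4042]
orientation: [-0.001, 1.572, 0.004]
contact_force: [0.8, 0.2, 0.5]
grip_width: 0.04
```

```bash
python3 -c "
from h import *
go(.623,.017,.073,0)
k=cam('wrist'); snap('wrist','w1'); print(proj(k,[.623,.075,.073]),proj(k,[.623,-.04,.073]))"
```

```text
t 1.7 tcp [0.5905 0.0191 0.4042] w 0.04 F [0.8 0.2 0.5]
M [[-0.001, -0.003, 1.0], [0.002, 1.0, 0.003], [-1.0, 0.002, -0.001]] q [ 0.3   0.4  -0.56  1.73  0.23  1.08 -0.34]
yaw 0.2 GO [ 0.176 -0.003  0.033] turn 0.2 rows 4
[364.43443813 143.1764994 ] [359.09889228 296.3813474 ]
```

View pics/w1.png

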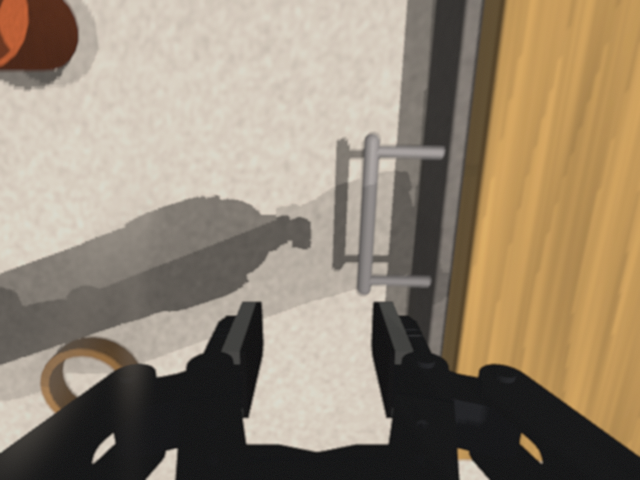

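The bar runs from pixel (373,140) to (364,290), about 5 mm further in than estimated. The jaws straddle its line.

Request:
{"method": "servo_tool", "body": {
  "motion": [
    [0.05, 0.0, 0.038, 0, 0.06],
    [0.09, 0.0, 0.038, 1, 0.06],
    [0.13, 0.0, 0.038, 1, 0.06],
    [0.176, 0.0, 0.038, 1, 0.06],
    [0.176, 0.0, 0.038, 1, 0.06],
    [0.176, 0.0, 0.038, 1, 1],
    [0.176, 0.0, 0.038, 1, 1],
    [0.176, 0.0, 0.038, 1, 1]
  ],
  "force": 60
}}

```text
clock: 2.55
tcp_pos: [0.6295, 0.0289, 0.231]
orientation: [0.011, 1.572, 0.0]
contact_force: [-8.5, 0.8, 1.3]
grip_width: 0.0087
```

Request:
{"method": "servo_tool", "body": {
  "motion": [
    [0, 0, 0, 0, 1],
    [0, 0, -0.03, 0, 1],
    [0, 0, -0.06, 0, 1],
    [0, 0, -0.09, 0, 1],
    [0, 0, -0.12, 0, 1],
    [0, 0, -0.14, 0, 1],
    [0, 0, -0.16, 0, 1],
    [0, 0, -0.16, 0, 1]
  ]
}}

```text
clock: 3.35
tcp_pos: [0.4663, 0.0319, 0.2311]
orientation: [0.01, 1.574, 0.004]
contact_force: [-0.8, 9.2, -26.5]
grip_width: 0.0086
```

Request:
{"method": "servo_tool", "body": {
  "motion": [
    [0, 0, -0.01, 0, 1],
    [0, 0, -0.02, 0, 1],
    [0, 0, -0.028, 0, 1],
    [0, 0, -0.034, 0, 1],
    [0, 0, -0.034, 0, 1]
  ]
}}

```text
clock: 3.85
tcp_pos: [0.4372, 0.0319, 0.2326]
orientation: [0.015, 1.559, 0.007]
contact_force: [23.5, 0.3, -46.8]
grip_width: 0.0088
```

```bash
python3 -c "
from h import *
st(); snap('top','t2')"
```

```text
t 3.85 tcp [0.4372 0.0319 0.2326] w 0.0088 F [ 23.5   0.3 -46.8]
M [[0.012, 0.005, 1.0], [0.014, 1.0, -0.006], [-1.0, 0.014, 0.012]] q [ 0.24  0.41 -0.53  2.22  0.36  0.58 -0.56]
```

View pics/t2.png

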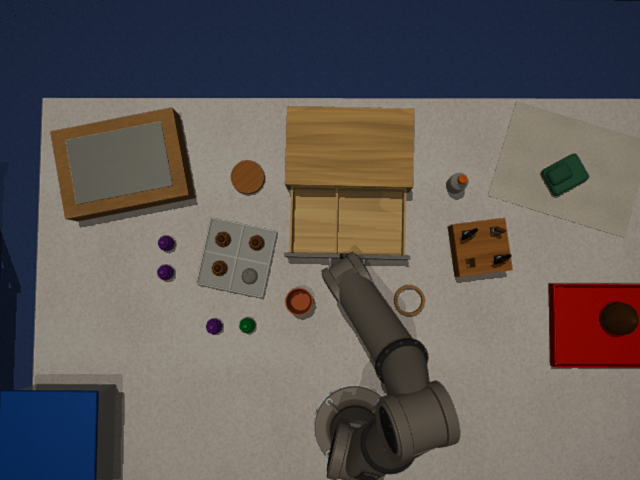

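The drawer is fully open: the divider is at column 337 and the interior spans columns 292–403. I'll let go, rise and locate the lenses from two views.

Request:
{"method": "servo_tool", "body": {
  "motion": [
    [0, 0, 0.002, 0, 0.3],
    [0, 0, 0.002, 0, 0.1],
    [-0.05, 0, 0.002, 0, 0.0],
    [-0.1, 0, 0.002, 0, 0],
    [-0.15, 0, 0.002, 0, -1],
    [-0.2, 0, 0.002, 0, -1]
  ]
}}

```text
clock: 4.5
tcp_pos: [0.4362, 0.0298, 0.436]
orientation: [0.014, 1.557, 0.007]
contact_force: [0.6, -1.0, -0.9]
grip_width: 0.0702
```

```bash
python3 - <<'E'
from h import *
k=cam('top')
print('div',onz(k,337,220,.056),onz(k,337,190,.056),onz(k,337,252,.056),'walls',onz(k,292,220,.068),onz(k,404,220,.068),'panel',onz(k,290,258,.087),onz(k,405,258,.087))
a=cv2.imread('pics/top0.png'); s=cv2.imread('pics/scene0.png')
# lens heads: scene ellipse centres from crop; handle base
ks=cam('scene')
for n,u,v in [('headA(back)',205,151.5),('headB(front)',208,170)]:
    for z in (.12,.124): print(n,np.round(onz(ks,u,v,z),4))
for u,v in [(467,235),(502,259.5)]: print('top',np.round(onz(k,u,v,.124),4))
H=[onz(k,u,v,.085) for u,v in [(448,224),(505,219),(512,270),(456,278)]]
print('holder c',np.mean(H,0))
go(.49,-.35,.25,0)
E
```

```text
div [0.5984194  0.05180711 0.056     ] [0.68552646 0.05208432 0.056     ] [0.50610237 0.05151332 0.056     ] walls [0.59696908 0.18079423 0.068     ] [ 0.59791361 -0.13986271  0.068     ] panel [0.48755689 0.18419732 0.087     ] [ 0.48872462 -0.14017634  0.087     ]
headA(back) [ 0.4864 -0.4024  0.12  ]
headA(back) [ 0.4914 -0.3963  0.124 ]
headB(front) [ 0.5536 -0.314   0.12  ]
headB(front) [ 0.5582 -0.3083  0.124 ]
top [ 0.5518 -0.3073  0.124 ]
top [ 0.4846 -0.4027  0.124 ]
holder c [ 0.51865542 -0.35250528  0.085     ]
t 4.5 tcp [0.4362 0.0298 0.436 ] w 0.0702 F [ 0.6 -1.  -0.9]
M [[0.013, 0.004, 1.0], [0.013, 1.0, -0.004], [-1.0, 0.013, 0.013]] q [ 0.43  0.09 -0.67  2.02  0.05  1.03 -0.26]
yaw -0.3 GO [ 0.027 -0.382  0.053] turn -0.3 rows 8
```

Request:
{"method": "servo_tool", "body": {
  "motion": [
    [0.0, -0.37, 0.05, -27, 0.06],
    [0.0, -0.37, 0.05, -27, 0.06],
    [0.0, -0.37, 0.05, -27, 0.06],
    [0.0, -0.37, 0.05, -27, 0.06],
    [0.0, -0.37, 0.05, -27, 0.06],
    [0.0, -0.37, 0.05, -27, 0.06],
    [0.0, -0.37, 0.05, -27, 0.06],
    [0.0, -0.37, 0.05, -27, 0.06]
  ]
}}

```text
clock: 5.3
tcp_pos: [0.4841, -0.3427, 0.4336]
orientation: [-0.359, 1.522, 0.37]
contact_force: [0.7, 0.1, 0.5]
grip_width: 0.0402
```

```bash
python3 - <<'E'
from h import *
st(); k=cam('wrist'); snap('wrist','w2'); np.savez('w2.npz',K=k[0],C=k[1])
for p in [(.552,-.307,.124),(.485,-.403,.124)]: print(proj(k,p))
E
```

```text
t 5.3 tcp [ 0.4841 -0.3427  0.4336] w 0.0402 F [0.7 0.1 0.5]
M [[0.015, -0.449, 0.893], [0.011, 0.893, 0.449], [-1.0, 0.003, 0.018]] q [ 0.85  0.35 -0.43  1.7   0.14  1.11  0.85]
[421.28477018 227.24322534]
[272.94658326 303.06679336]
```

View pics/w2.png

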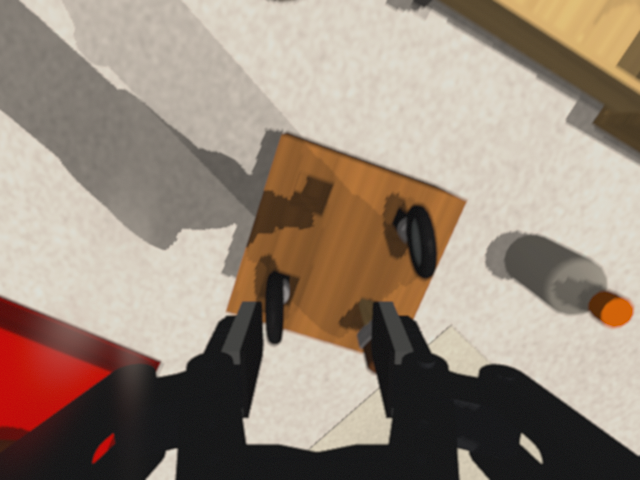

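Wrist view: lens A's head is at (422,242), lens B's at (275,310) seen edge-on, and the brush is behind the right finger at (368,345).

```bash
python3 - <<'E'
from h import *
k=cam('top'); s=cam('scene'); f=np.load('w2.npz'); w=(f['K'],f['C'])
for n,t,ww,ss in [('A',(470.2,234.4),(422,242),(208,170)),('B',(502.8,259.2),(275,310),(205,151.5))]:
    r=[ray(k,*t),ray(w,*ww),ray(s,*ss)]
    for i,j in ((0,1),(0,2),(1,2)): p,e=tri(r[i],r[j]); print(n,i,j,np.round(p,4),round(e,4))
go(.552,-.307,.24,36)
E
```

```text
A 0 1 [ 0.5528 -0.3137  0.1369] 0.0009
A 0 2 [ 0.5531 -0.3164  0.1191] 0.0022
A 1 2 [ 0.5567 -0.3141  0.1221] 0.0052
B 0 1 [ 0.4857 -0.3999  0.141 ] 0.0017
B 0 2 [ 0.4849 -0.4058  0.1185] 0.0018
B 1 2 [ 0.4871 -0.406   0.1204] 0.0063
t 5.35 tcp [ 0.4831 -0.3501  0.4331] w 0.0403 F [ 1.2 -7.   0.9]
M [[0.015, -0.442, 0.897], [0.007, 0.897, 0.442], [-1.0, -0.0, 0.017]] q [ 0.85  0.35 -0.42  1.7   0.14  1.11  0.85]
yaw 26.3 GO [0.039 0.008 0.078] turn -9.7 rows 2
```

```bash
python3 - <<'E'
from h import *
go(.555,-.315,.123,36)
E
```

```text
t 5.35 tcp [ 0.4831 -0.3501  0.4331] w 0.0403 F [ 1.2 -7.   0.9]
M [[0.015, -0.442, 0.897], [0.007, 0.897, 0.442], [-1.0, -0.0, 0.017]] q [ 0.85  0.35 -0.42  1.7   0.14  1.11  0.85]
yaw 26.3 GO [ 0.156 -0.     0.075] turn -9.7 rows 4
```

Request:
{"method": "servo_tool", "body": {
  "motion": [
    [0.0, 0.0, 0.04, -5, 0.0],
    [0.03, 0.0, 0.075, -10, 0.0],
    [0.03, 0.0, 0.075, -10, 0.0],
    [0.03, 0.0, 0.075, -10, 0.0],
    [0.03, 0.0, 0.075, -10, 0.0]
  ]
}}

```text
clock: 5.85
tcp_pos: [0.5503, -0.3169, 0.4057]
orientation: [-0.493, 1.496, 0.494]
contact_force: [0.5, 0.6, -0.2]
grip_width: 0.0426
```

```bash
python3 - <<'E'
from h import *
go(.555,-.315,.123,36)
k=cam('wrist'); snap('wrist','w3'); print(proj(k,(.555,-.315,.122)))
o,M=st(); g=np.array(o['tcp_pos'])+.155*M[:,0]+np.array([0,0,.123-(o['tcp_pos'][2]-.155)]); print('grasp pt on lens z at',proj(k,g))
E
```

```text
t 5.85 tcp [ 0.5503 -0.3169  0.4057] w 0.0426 F [ 0.5  0.6 -0.2]
M [[0.016, -0.591, 0.807], [0.006, 0.807, 0.591], [-1.0, -0.005, 0.016]] q [ 0.76  0.45 -0.46  1.63  0.2   1.1   0.89]
yaw 36.2 GO [0.128 0.    0.   ] turn 0.2 rows 3
[318.56132305 238.39555874]
t 5.9 tcp [ 0.5502 -0.3172  0.4058] w 0.0424 F [-0.7  0.2 -0.5]
M [[0.016, -0.59, 0.807], [0.005, 0.807, 0.59], [-1.0, -0.005, 0.017]] q [ 0.76  0.45 -0.46  1.63  0.2   1.1   0.89]
grasp pt on lens z at [314.33029102 238.53209577]
```

View pics/w3.png

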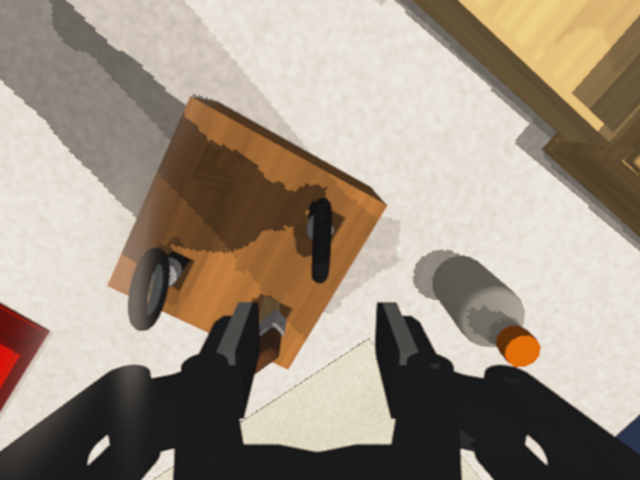

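Lens A's head is at (321,240), edge-on and centred between the jaws. I'll descend and grip.

Request:
{"method": "servo_tool", "body": {
  "motion": [
    [0.045, 0, 0.001, 0, 0.0],
    [0.09, 0, 0.001, 0, 0.0],
    [0.128, 0, 0.001, 0, 0.0],
    [0.128, 0, 0.001, 0, 0.0],
    [0.128, 0, 0.001, 0, 1],
    [0.128, 0, 0.001, 0, 1],
    [0.128, 0, 0.001, 0, 1],
    [0.128, 0, 0.001, 0, 1]
  ],
  "force": 40
}}

```text
clock: 6.7
tcp_pos: [0.554, -0.3166, 0.281]
orientation: [-0.495, 1.493, 0.489]
contact_force: [-1.4, -0.8, 6.9]
grip_width: 0.0107
```

Request:
{"method": "servo_tool", "body": {
  "motion": [
    [-0.03, 0, 0, 0, 1],
    [-0.06, 0, 0, 0, 1],
    [-0.09, 0, 0, 0, 1],
    [-0.12, 0, 0, 0, 1],
    [-0.14, 0, 0, 0, 1],
    [-0.14, 0, 0, 0, 1],
    [-0.14, 0, 0, 0, 1]
  ]
}}

```text
clock: 7.4
tcp_pos: [0.551, -0.3169, 0.4218]
orientation: [-0.496, 1.492, 0.488]
contact_force: [0.1, -0.6, -0.6]
grip_width: 0.0105
```

```bash
python3 - <<'E'
from h import *
go(.64,-.125,.26,0)
E
```

```text
t 7.4 tcp [ 0.551  -0.3169  0.4218] w 0.0105 F [ 0.1 -0.6 -0.6]
M [[0.022, -0.59, 0.807], [0.002, 0.808, 0.59], [-1.0, -0.011, 0.019]] q [ 0.77  0.43 -0.46  1.62  0.2   1.12  0.89]
yaw 36.1 GO [0.009 0.104 0.182] turn 36.1 rows 5
```

Request:
{"method": "servo_tool", "body": {
  "motion": [
    [0.0, 0.1, 0.18, 8, 1],
    [0.0, 0.1, 0.18, 16, 1],
    [0.0, 0.1, 0.18, 24, 1],
    [0.0, 0.1, 0.18, 32, 1],
    [0.0, 0.1, 0.18, 36, 1],
    [0.0, 0.1, 0.18, 36, 1],
    [0.0, 0.1, 0.18, 36, 1],
    [0.0, 0.1, 0.18, 36, 1]
  ]
}}

```text
clock: 8.2
tcp_pos: [0.6367, -0.1323, 0.4232]
orientation: [-0.0, 1.55, 0.001]
contact_force: [0.7, -0.5, -0.4]
grip_width: 0.0103
```

```bash
python3 - <<'E'
from h import *
go(.638,-.126,.135,0); k=cam('wrist')
im=snap('wrist','w4'); s=grab_frame('scene')
cv2.imwrite('pics/c4.png',cv2.cvtColor(np.hstack([cv2.resize(im,(400,300)),cv2.resize(s[60:360,100:400],(300,300))]),cv2.COLOR_RGB2BGR))
E
```

```text
t 8.2 tcp [ 0.6367 -0.1323  0.4232] w 0.0103 F [ 0.7 -0.5 -0.4]
M [[0.02, -0.001, 1.0], [0.001, 1.0, 0.001], [-1.0, 0.001, 0.02]] q [ 0.39  0.44 -0.38  1.58  0.18  1.13 -0.03]
yaw 0.0 GO [ 0.133  0.006 -0.005] turn 0.0 rows 3
```

View pics/c4.png

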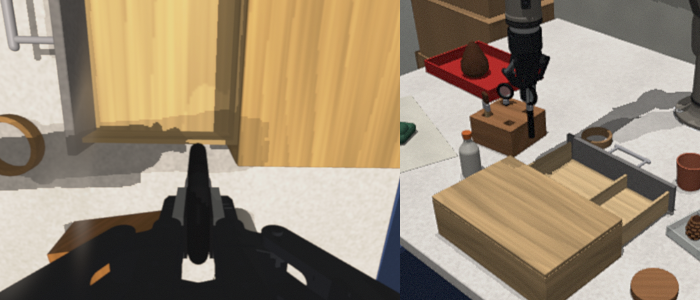

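```bash
python3 - <<'E'
from h import *
k=cam('wrist'); o,M=st(); g=np.array(o['tcp_pos'])+.155*M[:,0]
for a in (-10,-5,0,5,10):
    b=g+.115*np.array([.02,np.sin(np.radians(a)),-np.cos(np.radians(a))]); print(a,b.round(3),proj(k,b).round(0))
im=cv2.cvtColor(cv2.imread('pics/w4.png'),cv2.COLOR_BGR2GRAY)
print(im[200:280,316].tolist())
E
```

```text
t 8.3 tcp [ 0.6368 -0.132   0.4237] w 0.0105 F [-0.1  0.6  0.2]
M [[0.021, -0.0, 1.0], [0.001, 1.0, 0.0], [-1.0, 0.001, 0.021]] q [ 0.39  0.44 -0.38  1.58  0.18  1.13 -0.03]
-10 [ 0.642 -0.152  0.155] [317. 277.]
-5 [ 0.642 -0.142  0.154] [316. 261.]
0 [ 0.642 -0.132  0.154] [316. 245.]
5 [ 0.642 -0.122  0.154] [317. 229.]
10 [ 0.642 -0.112  0.155] [317. 212.]
[172, 172, 173, 173, 172, 173, 173, 173, 174, 162, 128, 99, 94, 94, 95, 94, 92, 88, 85, 85, 86, 87, 99, 129, 159, 169, 171, 158, 115, 59, 24, 17, 19, 20, 18, 20, 20, 18, 18, 17, 21, 22, 19, 19, 23, 21, 21, 22, 19, 19, 20, 19, 17, 20, 20, 17, 17, 18, 17, 19, 18, 18, 22, 21, 18, 22, 23, 22, 20, 22, 23, 22, 19, 22, 22, 24, 24, 24, 25, 25]
```

The lens hangs within about 1° of vertical. I'll lower it into the drawer beside the right wall.

Request:
{"method": "servo_tool", "body": {
  "motion": [
    [0.03, 0.007, -0.004, 0, 1],
    [0.06, 0.007, -0.004, 0, 1],
    [0.09, 0.007, -0.004, 0, 1],
    [0.115, 0.007, -0.004, 0, 1],
    [0.128, 0.007, -0.004, 0, 1],
    [0.136, 0.007, -0.004, 0, 1],
    [0.136, 0.007, -0.004, 0, 1]
  ]
}}

```text
clock: 9.0
tcp_pos: [0.6362, -0.1254, 0.2882]
orientation: [0.001, 1.548, 0.0]
contact_force: [-0.2, 0.2, -0.7]
grip_width: 0.0104
```

```bash
python3 - <<'E'
from h import *
st()
E
```

```text
t 9.0 tcp [ 0.6362 -0.1254  0.2882] w 0.0104 F [-0.2  0.2 -0.7]
M [[0.023, 0.0, 1.0], [0.001, 1.0, -0.0], [-1.0, 0.001, 0.023]] q [ 0.35  0.58 -0.35  1.71  0.24  0.88 -0.1 ]
```

Request:
{"method": "servo_tool", "body": {
  "motion": [
    [0.003, 0.0, 0, 0, 1],
    [0.005, 0.015, 0, 0, 1],
    [0.008, 0.03, 0, 0, 1],
    [0.013, 0.045, 0, 0, 1],
    [0.02, 0.058, 0, 0, 1],
    [0.028, 0.07, 0, 0, 1],
    [0.038, 0.081, 0, 0, 1],
    [0.038, 0.081, 0, 0, 1]
  ],
  "force": 20
}}

```text
clock: 9.8
tcp_pos: [0.6387, -0.0405, 0.2526]
orientation: [-0.0, 1.542, 0.006]
contact_force: [-0.2, 3.8, 6.1]
grip_width: 0.0108
```

```bash
python3 - <<'E'
from h import *
st(); im=snap('wrist','w5'); s=grab_frame('scene')
cv2.imwrite('pics/c5.png',cv2.cvtColor(np.hstack([cv2.resize(im,(400,300)),cv2.resize(s[60:260,150:350],(300,300))]),cv2.COLOR_RGB2BGR))
E
```

```text
t 9.8 tcp [ 0.6387 -0.0405  0.2526] w 0.0108 F [-0.2  3.8  6.1]
M [[0.029, -0.004, 1.0], [0.004, 1.0, 0.004], [-1.0, 0.004, 0.029]] q [ 0.22  0.61 -0.35  1.75  0.27  0.8  -0.25]
```

View pics/c5.png

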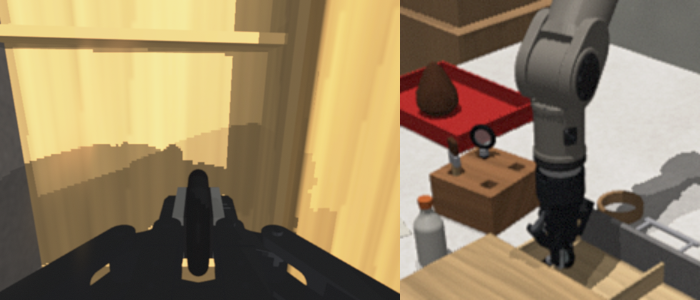

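Request:
{"method": "servo_tool", "body": {
  "motion": [
    [0.01, 0.008, -0.003, 0, 1],
    [0.02, 0.015, -0.006, 0, 1],
    [0.03, 0.021, -0.007, 0, 1],
    [0.036, 0.025, -0.007, 0, 1],
    [0.036, 0.025, -0.007, 0, 1],
    [0.036, 0.025, -0.007, 0, 0.4],
    [0.036, 0.025, -0.007, 0, 0.2],
    [0.036, 0.025, -0.007, 0, 0.2]
  ]
}}

```text
clock: 10.7
tcp_pos: [0.6322, -0.0177, 0.2164]
orientation: [0.001, 1.544, 0.003]
contact_force: [-1.3, -0.6, 1.5]
grip_width: 0.0341
```

Request:
{"method": "servo_tool", "body": {
  "motion": [
    [0, 0, 0, 0, 0.2],
    [-0.05, 0, 0, 0, 0.2],
    [-0.1, 0, 0, 0, 0.1],
    [-0.15, 0, 0, 0, 0],
    [-0.18, 0, 0, 0, 0],
    [-0.18, 0, 0, 0, 0]
  ]
}}

```text
clock: 11.3
tcp_pos: [0.6285, -0.0181, 0.4021]
orientation: [0.002, 1.534, 0.002]
contact_force: [0.2, -0.6, 0.9]
grip_width: 0.0428
```

```bash
python3 - <<'E'
from h import *
go(.486,-.405,.24,24)
t=snap('top','t6')
cv2.imwrite('pics/c6.png',cv2.cvtColor(cv2.resize(t[180:300,280:420],(700,600)),cv2.COLOR_RGB2BGR))
E
```

```text
t 11.3 tcp [ 0.6285 -0.0181  0.4021] w 0.0428 F [ 0.2 -0.6  0.9]
M [[0.036, -0.0, 0.999], [0.002, 1.0, 0.0], [-0.999, 0.002, 0.036]] q [ 0.23  0.43 -0.4   1.67  0.19  1.05 -0.23]
yaw 0.0 GO [ 0.001 -0.387 -0.148] turn -24.0 rows 9
```

Request:
{"method": "servo_tool", "body": {
  "motion": [
    [0, -0.36, -0.14, -24, 0],
    [0, -0.36, -0.14, -24, 0],
    [0, -0.36, -0.14, -24, 0],
    [0, -0.36, -0.14, -24, 0],
    [0, -0.36, -0.14, -24, 0],
    [0, -0.36, -0.14, -24, 0],
    [0, -0.36, -0.14, -24, 0],
    [0, -0.36, -0.14, -24, 0]
  ]
}}

```text
clock: 12.15
tcp_pos: [0.4853, -0.3818, 0.3917]
orientation: [-0.327, 1.517, 0.322]
contact_force: [0.4, 0.7, 0.2]
grip_width: 0.0429
```

Request:
{"method": "servo_tool", "body": {
  "motion": [
    [0, -0.025, 0, 0, 0],
    [0, -0.025, 0, 0, 0],
    [0, -0.025, 0, 0, 0]
  ]
}}

```text
clock: 12.45
tcp_pos: [0.4949, -0.4047, 0.3899]
orientation: [-0.324, 1.519, 0.324]
contact_force: [-0.4, -0.2, -0.6]
grip_width: 0.0427
```

```bash
python3 - <<'E'
from h import *
go(.486,-.405,.121,None)
k=cam('wrist'); w=snap('wrist','w7'); t=snap('top','t7'); s=snap('scene','s7')
o,M=st(); g=np.array(o['tcp_pos'])+.155*M[:,0]; g=g+M[:,0]*(g[2]-.121); print('aim',proj(k,g),'B',proj(k,(.486,-.405,.121)))
cv2.imwrite('pics/c7.png',cv2.cvtColor(np.hstack([cv2.resize(w,(400,300)),cv2.resize(t[185:260,285:415],(400,300))]),cv2.COLOR_RGB2BGR))
E
```

```text
t 12.45 tcp [ 0.4949 -0.4047  0.3899] w 0.0427 F [-0.4 -0.2 -0.6]
M [[0.026, -0.403, 0.915], [0.005, 0.915, 0.403], [-1.0, -0.006, 0.026]] q [ 0.86  0.45 -0.37  1.65  0.16  1.05  0.87]
yaw 23.8 GO [ 0.114  0.005 -0.015] turn 0 rows 3
t 12.6 tcp [ 0.4958 -0.4031  0.3913] w 0.0424 F [ 1.  -0.1 -0.1]
M [[0.028, -0.406, 0.914], [0.004, 0.914, 0.406], [-1.0, -0.007, 0.027]] q [ 0.86  0.45 -0.37  1.65  0.16  1.05  0.87]
aim [320.7311601  244.02944238] B [291.66819526 237.49068157]
```

View pics/c7.png

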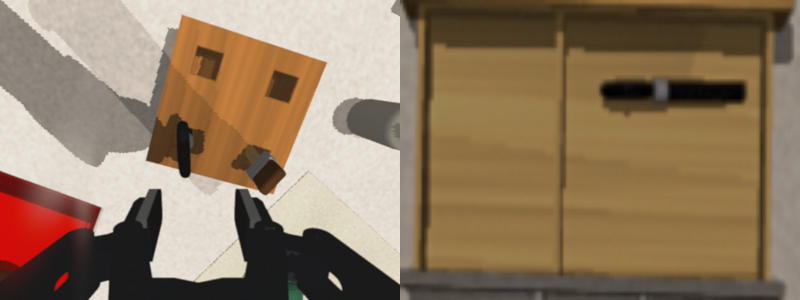

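Lens A lies along y in the wider section, on edge. Lens B's head is at wrist pixel (293,239), where I predicted it.

Request:
{"method": "servo_tool", "body": {
  "motion": [
    [0.0, 0.004, -0.015, 0, 0.0],
    [0.045, 0.004, -0.015, 0, 0.0],
    [0.09, 0.004, -0.015, 0, 0.0],
    [0.115, 0.004, -0.015, 0, 0.0],
    [0.115, 0.004, -0.015, 0, 0.0],
    [0.115, 0.004, -0.015, 0, 1],
    [0.115, 0.004, -0.015, 0, 1],
    [0.115, 0.004, -0.015, 0, 1]
  ],
  "force": 40
}}

```text
clock: 13.4
tcp_pos: [0.4841, -0.4055, 0.2782]
orientation: [-0.33, 1.516, 0.323]
contact_force: [-0.2, -0.2, 3.8]
grip_width: 0.0107
```

Request:
{"method": "servo_tool", "body": {
  "motion": [
    [0, 0, 0, 0, 1],
    [-0.03, 0, 0, 0, 1],
    [-0.06, 0, 0, 0, 1],
    [-0.09, 0, 0, 0, 1],
    [-0.12, 0, 0, 0, 1],
    [-0.145, 0, 0, 0, 1],
    [-0.145, 0, 0, 0, 1],
    [-0.145, 0, 0, 0, 1]
  ]
}}

```text
clock: 14.2
tcp_pos: [0.4796, -0.4057, 0.4239]
orientation: [-0.331, 1.515, 0.322]
contact_force: [-0.2, 0.3, -1.0]
grip_width: 0.0107
```

```bash
python3 - <<'E'
from h import *
go(.56,-.122,.265,0)
E
```

```text
t 14.2 tcp [ 0.4796 -0.4057  0.4239] w 0.0107 F [-0.2  0.3 -1. ]
M [[0.032, -0.406, 0.913], [0.001, 0.914, 0.406], [-1.0, -0.012, 0.029]] q [ 0.89  0.4  -0.37  1.64  0.14  1.1   0.9 ]
yaw 24.0 GO [0.007 0.229 0.184] turn 24.0 rows 6
```

Request:
{"method": "servo_tool", "body": {
  "motion": [
    [0, 0.226, 0.184, 8, 1],
    [0, 0.226, 0.184, 16, 1],
    [0, 0.226, 0.184, 24, 1],
    [0, 0.226, 0.184, 24, 1],
    [0, 0.226, 0.184, 24, 1],
    [0, 0.226, 0.184, 24, 1],
    [0, 0.226, 0.184, 24, 1],
    [0, 0.226, 0.184, 24, 1]
  ]
}}

```text
clock: 15.0
tcp_pos: [0.5559, -0.1232, 0.4253]
orientation: [-0.001, 1.541, 0.002]
contact_force: [-0.6, -0.7, -1.2]
grip_width: 0.0108
```

```bash
python3 - <<'E'
from h import *
go(.56,-.122,.135,0); k=cam('wrist'); im=snap('wrist','w8')
o,M=st(); g=np.array(o['tcp_pos'])+.155*M[:,0]
for a in (-10,-5,0,5,10):
    b=g+.115*np.array([.02,np.sin(np.radians(a)),-np.cos(np.radians(a))]); print(a,b.round(3),proj(k,b+[0,.008,0]).round(0))
g=cv2.cvtColor(im,cv2.COLOR_RGB2GRAY); print([int(x) for x in g[200:290:2,316]])
E
```

```text
t 15.0 tcp [ 0.5559 -0.1232  0.4253] w 0.0108 F [-0.6 -0.7 -1.2]
M [[0.03, -0.002, 1.0], [0.001, 1.0, 0.002], [-1.0, 0.001, 0.03]] q [ 0.45  0.31 -0.42  1.78  0.14  1.06 -0.01]
yaw 0.1 GO [ 0.135  0.001 -0.004] turn 0.1 rows 3
t 15.05 tcp [ 0.5556 -0.125   0.4253] w 0.0107 F [-0.6 -0.2 -0.4]
M [[0.029, 0.001, 1.0], [0.0, 1.0, -0.001], [-1.0, 0.001, 0.029]] q [ 0.45  0.31 -0.42  1.78  0.14  1.06 -0.01]
-10 [ 0.562 -0.145  0.157] [314. 268.]
-5 [ 0.562 -0.135  0.156] [314. 251.]
0 [ 0.562 -0.125  0.155] [314. 235.]
5 [ 0.562 -0.115  0.156] [314. 218.]
10 [ 0.562 -0.105  0.157] [314. 202.]
[174, 174, 174, 174, 173, 174, 174, 173, 173, 127, 91, 93, 91, 91, 83, 50, 20, 19, 19, 18, 19, 18, 21, 21, 23, 20, 21, 20, 20, 18, 21, 19, 18, 19, 21, 21, 22, 22, 20, 20, 24, 23, 26, 26, 25]
```

Again near vertical. I'll lower it.

Request:
{"method": "servo_tool", "body": {
  "motion": [
    [0.04, 0.001, -0.003, 0, 1],
    [0.08, 0.001, -0.003, 0, 1],
    [0.11, 0.001, -0.003, 0, 1],
    [0.128, 0.001, -0.003, 0, 1],
    [0.137, 0.001, -0.003, 0, 1],
    [0.137, 0.001, -0.003, 0, 1]
  ]
}}

```text
clock: 15.65
tcp_pos: [0.5559, -0.1253, 0.2869]
orientation: [0.003, 1.544, -0.002]
contact_force: [-0.4, 0.3, -0.1]
grip_width: 0.0109
```

Request:
{"method": "servo_tool", "body": {
  "motion": [
    [0.003, 0.0, 0, 0, 1],
    [0.005, 0.015, 0, 0, 1],
    [0.008, 0.03, 0, 0, 1],
    [0.013, 0.045, 0, 0, 1],
    [0.02, 0.058, 0, 0, 1],
    [0.028, 0.07, 0, 0, 1],
    [0.038, 0.081, 0, 0, 1],
    [0.038, 0.081, 0, 0, 1]
  ],
  "force": 20
}}

```text
clock: 16.45
tcp_pos: [0.5586, -0.0413, 0.2509]
orientation: [0.001, 1.539, 0.002]
contact_force: [-0.2, 2.6, 3.5]
grip_width: 0.0103
```

Request:
{"method": "servo_tool", "body": {
  "motion": [
    [0.01, 0.008, 0, 0, 1],
    [0.02, 0.015, 0, 0, 1],
    [0.03, 0.021, 0, 0, 1],
    [0.036, 0.025, 0, 0, 1],
    [0.036, 0.025, 0, 0, 1],
    [0.036, 0.025, 0, 0, 0.4],
    [0.036, 0.025, 0, 0, 0.2],
    [0.036, 0.025, 0, 0, 0.2]
  ]
}}

```text
clock: 17.25
tcp_pos: [0.5594, -0.0169, 0.2148]
orientation: [0.002, 1.54, 0.001]
contact_force: [-0.7, 0.2, 0.1]
grip_width: 0.0341
```

Request:
{"method": "servo_tool", "body": {
  "motion": [
    [0, 0, 0, 0, 0.2],
    [-0.05, 0, 0, 0, 0.2],
    [-0.1, 0, 0, 0, 0.1],
    [-0.15, 0, 0, 0, -0.2],
    [-0.18, 0, 0, 0, -0.5],
    [-0.18, 0, 0, 0, -0.5]
  ]
}}

```text
clock: 17.85
tcp_pos: [0.555, -0.0172, 0.3999]
orientation: [0.002, 1.531, -0.0]
contact_force: [1.2, 0.0, -0.8]
grip_width: 0.0638
```

```bash
python3 - <<'E'
from h import *
go(.5,.3,.24,15)
E
```

```text
t 17.85 tcp [ 0.555  -0.0172  0.3999] w 0.0638 F [ 1.2  0.  -0.8]
M [[0.04, 0.002, 0.999], [0.001, 1.0, -0.002], [-0.999, 0.001, 0.04]] q [ 0.28  0.31 -0.44  1.84  0.16  0.99 -0.23]
yaw -0.1 GO [ 0.003  0.317 -0.062] turn -15.1 rows 7
```

Both magnifiers are down. Next I'll go over the tray.

Request:
{"method": "servo_tool", "body": {
  "motion": [
    [0, 0.33, -0.07, -34, -0.41],
    [0, 0.33, -0.07, -34, -0.41],
    [0, 0.33, -0.07, -34, -0.41],
    [0, 0.33, -0.07, -34, -0.41],
    [0, 0.33, -0.07, -34, -0.41],
    [0, 0.33, -0.07, -34, -0.41],
    [0, 0.33, -0.07, -34, -0.41],
    [0, 0.33, -0.07, -34, -0.41]
  ]
}}

```text
clock: 18.65
tcp_pos: [0.4824, 0.3186, 0.397]
orientation: [-0.473, 1.481, 0.463]
contact_force: [-0.8, 0.2, -0.5]
grip_width: 0.0602
```

Request:
{"method": "servo_tool", "body": {
  "motion": [
    [0, 0, 0, 0, -0.41],
    [0, 0, 0, 0, -0.41]
  ]
}}

```text
clock: 18.85
tcp_pos: [0.4824, 0.318, 0.3962]
orientation: [-0.473, 1.483, 0.463]
contact_force: [-0.2, 0.8, -0.3]
grip_width: 0.0601
```

```bash
python3 - <<'E'
from h import *
st(); k=cam('wrist'); w=snap('wrist','w9'); np.savez('w9.npz',K=k[0],C=k[1]); t=snap('top','t9')
for p in [(.543,.384,.05),(.534,.286,.05),(.459,.392,.05)]: print(proj(k,p).round(0))
cv2.imwrite('pics/c9.png',cv2.cvtColor(np.hstack([cv2.resize(w,(480,360)),cv2.resize(t[185:305,285:395],(320,360))]),cv2.COLOR_RGB2BGR))
E
```

```text
t 18.85 tcp [0.4824 0.318  0.3962] w 0.0601 F [-0.2  0.8 -0.3]
M [[0.036, -0.565, 0.824], [0.004, 0.825, 0.565], [-0.999, -0.017, 0.032]] q [-0.18  0.39 -0.66  1.78  0.3   1.04 -0.35]
[419. 182.]
[334. 277.]
[334. 106.]
```

View pics/c9.png

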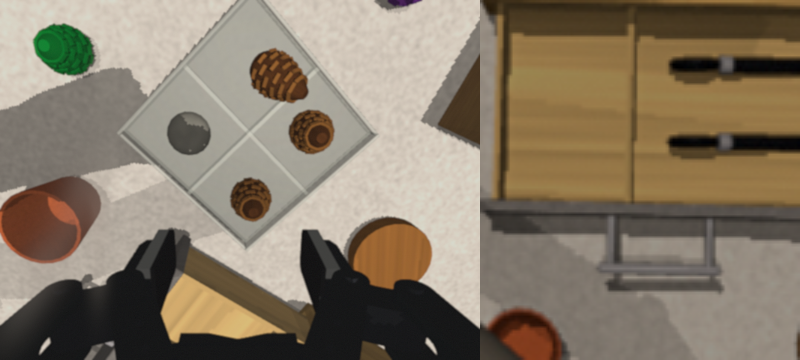

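Cones stand at (416,176) and (333,267). The third now lies tipped over the partition wall at about (371,100), the announced disturbance, so I'll take it last. Both lenses lie parallel in the wider section.

```bash
python3 - <<'E'
from h import *
f=np.load('w9.npz'); k=(f['K'],f['C']); im=cv2.imread('pics/w9.png')
h=cv2.cvtColor(im,cv2.COLOR_BGR2HSV)
m=((h[...,0]<20)&(h[...,1]>90)&(h[...,2]<190)).astype(np.uint8); m=cv2.morphologyEx(m,cv2.MORPH_CLOSE,np.ones((7,7)))
for c in cv2.findContours(m,0,1)[0]:
    if 800<cv2.contourArea(c)<9000:
        x,y,w,hh=cv2.boundingRect(c); (cx,cy),r=cv2.minEnclosingCircle(c); print((x,y,w,hh),round(cx),round(cy),round(r),onz(k,cx,cy,.03).round(4))
go(.534,.286,.03,None)
E
```

```text
(213, 330, 208, 130) 316 412 104 [0.6055 0.1576 0.03  ]
(464, 291, 112, 96) 520 340 56 [0.7166 0.3232 0.03  ]
(308, 238, 54, 57) 335 266 28 [0.5347 0.2883 0.03  ]
(386, 147, 59, 58) 415 175 30 [0.5435 0.3871 0.03  ]
(585, 74, 55, 118) 633 132 59 [0.6655 0.5103 0.03  ]
(334, 65, 76, 72) 374 103 42 [0.4833 0.4117 0.03  ]
t 18.95 tcp [0.483  0.3172 0.3966] w 0.0603 F [0.1 0.1 0.8]
M [[0.037, -0.563, 0.825], [0.004, 0.826, 0.563], [-0.999, -0.018, 0.033]] q [-0.18  0.39 -0.66  1.78  0.3   1.04 -0.35]
yaw 34.3 GO [ 0.213 -0.048  0.012] turn 0 rows 5
```

Request:
{"method": "servo_tool", "body": {
  "motion": [
    [0.05, -0.048, 0.012, 0, -0.41],
    [0.1, -0.048, 0.012, 0, -0.41],
    [0.15, -0.048, 0.012, 0, -0.41],
    [0.19, -0.048, 0.012, 0, -0.41],
    [0.212, -0.048, 0.012, 0, -0.41],
    [0.212, -0.048, 0.012, 0, -0.41],
    [0.212, -0.048, 0.012, 0, 1],
    [0.212, -0.048, 0.012, 0, 1]
  ],
  "force": 30
}}

```text
clock: 19.75
tcp_pos: [0.5288, 0.2854, 0.1882]
orientation: [-0.471, 1.479, 0.46]
contact_force: [-0.5, 0.4, -1.0]
grip_width: 0.041
```

Request:
{"method": "servo_tool", "body": {
  "motion": [
    [0, 0, 0, 0, 1],
    [0, 0, 0, 0, 1],
    [-0.04, 0, 0, 0, 1],
    [-0.08, 0, 0, 0, 1],
    [-0.12, 0, 0, 0, 1],
    [-0.16, 0, 0, 0, 1],
    [-0.16, 0, 0, 0, 1]
  ]
}}

```text
clock: 20.45
tcp_pos: [0.5233, 0.2862, 0.355]
orientation: [-0.468, 1.468, 0.462]
contact_force: [-0.9, 0.7, -0.5]
grip_width: 0.0405
```

```bash
python3 - <<'E'
from h import *
go(.63,.117,.19,0)
E
```

```text
t 20.45 tcp [0.5233 0.2862 0.355 ] w 0.0405 F [-0.9  0.7 -0.5]
M [[0.05, -0.563, 0.825], [0.011, 0.827, 0.563], [-0.999, -0.019, 0.048]] q [-0.13  0.46 -0.63  1.78  0.35  0.96 -0.31]
yaw 34.3 GO [ 0.013 -0.197 -0.015] turn 34.3 rows 4
```

Request:
{"method": "servo_tool", "body": {
  "motion": [
    [0, -0.1, -0.007, -8, 1],
    [0, -0.197, -0.015, -16, 1],
    [0, -0.197, -0.015, -24, 1],
    [0, -0.197, -0.015, -32, 1],
    [0, -0.197, -0.015, -40, 1],
    [0, -0.197, -0.015, -48, 1],
    [0, -0.197, -0.015, -56, 1],
    [0, -0.197, -0.015, -56, 1]
  ]
}}

```text
clock: 21.25
tcp_pos: [0.6217, 0.1146, 0.3579]
orientation: [-1.228, 1.162, 1.181]
contact_force: [0.4, 0.9, -0.6]
grip_width: 0.0411
```

```bash
python3 - <<'E'
from h import *
go(.63,.117,.047,90)
E
```

```text
t 21.25 tcp [0.6217 0.1146 0.3579] w 0.0411 F [ 0.4  0.9 -0.6]
M [[0.05, -0.999, -0.006], [0.011, -0.005, 1.0], [-0.999, -0.05, 0.011]] q [ 0.29  0.57 -0.8   1.69  0.48  1.04  0.92]
yaw 90.3 GO [ 0.156  0.007 -0.001] turn 0.3 rows 4
```

Request:
{"method": "servo_tool", "body": {
  "motion": [
    [0.05, 0.007, 0, 0, 1],
    [0.1, 0.007, 0, 0, 1],
    [0.14, 0.007, 0, 0, 1],
    [0.155, 0.007, 0, 0, 1],
    [0.155, 0.007, 0, 0, 1],
    [0.155, 0.007, 0, 0, -0.2],
    [0.155, 0.007, 0, 0, -0.35],
    [0.155, 0.007, 0, 0, -0.41]
  ]
}}

```text
clock: 22.05
tcp_pos: [0.6229, 0.1165, 0.2042]
orientation: [-1.229, 1.16, 1.18]
contact_force: [-0.1, 0.5, -0.4]
grip_width: 0.06
```

Request:
{"method": "servo_tool", "body": {
  "motion": [
    [0, 0, 0, 0, -0.41],
    [-0.04, 0, 0, 0, -0.41],
    [-0.08, 0, 0, 0, -0.41],
    [-0.12, 0, 0, 0, -0.41],
    [-0.17, 0, 0, 0, -0.41],
    [-0.17, 0, 0, 0, -0.41]
  ]
}}

```text
clock: 22.65
tcp_pos: [0.6153, 0.1162, 0.3818]
orientation: [-1.232, 1.149, 1.172]
contact_force: [0.0, 0.1, 0.5]
grip_width: 0.0602
```

```bash
python3 - <<'E'
from h import *
go(.543,.386,.2,34)
E
```

```text
t 22.65 tcp [0.6153 0.1162 0.3818] w 0.0602 F [0.  0.1 0.5]
M [[0.064, -0.998, -0.005], [0.014, -0.004, 1.0], [-0.998, -0.064, 0.014]] q [ 0.31  0.53 -0.82  1.68  0.46  1.06  0.92]
yaw 90.3 GO [0.026 0.083 0.268] turn 56.3 rows 7
```

Request:
{"method": "servo_tool", "body": {
  "motion": [
    [0, 0.04, 0.05, 8, -0.41],
    [0.005, 0.083, 0.1, 16, -0.41],
    [0.01, 0.083, 0.15, 24, -0.41],
    [0.01, 0.083, 0.2, 32, -0.41],
    [0.01, 0.083, 0.24, 40, -0.41],
    [0.01, 0.083, 0.268, 48, -0.41],
    [0.01, 0.083, 0.268, 56, -0.41],
    [0.01, 0.083, 0.268, 56, -0.41]
  ]
}}

```text
clock: 23.45
tcp_pos: [0.5306, 0.3859, 0.3703]
orientation: [-0.469, 1.453, 0.462]
contact_force: [0.4, -1.5, 0.0]
grip_width: 0.0598
```

```bash
python3 - <<'E'
from h import *
go(.5425,.386,.03,34)
k=cam('wrist'); im=snap('wrist','w10'); h=cv2.cvtColor(im,cv2.COLOR_RGB2HSV)
m=((h[...,0]<20)&(h[...,1]>90)&(h[...,2]<190)).astype(np.uint8); m=cv2.morphologyEx(m,cv2.MORPH_CLOSE,np.ones((7,7)))
for c in cv2.findContours(m,0,1)[0]:
    if 800<cv2.contourArea(c)<9000:
        x,y,w,hh=cv2.boundingRect(c); (cx,cy),r=cv2.minEnclosingCircle(c); print((x,y,w,hh),round(cx),round(cy),round(r),onz(k,cx,cy,.03).round(4))
E
```

```text
t 23.45 tcp [0.5306 0.3859 0.3703] w 0.0598 F [ 0.4 -1.5  0. ]
M [[0.064, -0.564, 0.823], [0.015, 0.825, 0.564], [-0.998, -0.024, 0.061]] q [-0.29  0.54 -0.62  1.63  0.39  1.04 -0.43]
yaw 34.4 GO [ 0.185  0.002 -0.011] turn 0.4 rows 4
(214, 410, 71, 48) 250 428 38 [0.6106 0.2005 0.03  ]
(377, 339, 45, 91) 408 384 46 [0.7028 0.3111 0.03  ]
(276, 186, 60, 61) 306 216 31 [0.5439 0.3871 0.03  ]
(211, 102, 79, 76) 252 142 44 [0.4825 0.4112 0.03  ]
```

Request:
{"method": "servo_tool", "body": {
  "motion": [
    [0.04, 0.002, -0.01, 0, -0.41],
    [0.09, 0.002, -0.01, 0, -0.41],
    [0.13, 0.002, -0.01, 0, -0.41],
    [0.165, 0.002, -0.01, 0, -0.41],
    [0.185, 0.002, -0.01, 0, -0.41],
    [0.185, 0.002, -0.01, 0, -0.41],
    [0.185, 0.002, -0.01, 0, 1],
    [0.185, 0.002, -0.01, 0, 1]
  ]
}}

```text
clock: 24.3
tcp_pos: [0.5348, 0.3832, 0.1872]
orientation: [-0.471, 1.45, 0.463]
contact_force: [0.6, 0.2, 0.3]
grip_width: 0.0409
```

Request:
{"method": "servo_tool", "body": {
  "motion": [
    [0, 0, 0, 0, 1],
    [0, 0, 0, 0, 1],
    [-0.04, 0, 0, 0, 1],
    [-0.08, 0, 0, 0, 1],
    [-0.12, 0, 0, 0, 1],
    [-0.16, 0, 0, 0, 1],
    [-0.16, 0, 0, 0, 1]
  ]
}}

```text
clock: 25.0
tcp_pos: [0.5246, 0.3826, 0.3541]
orientation: [-0.467, 1.439, 0.466]
contact_force: [-0.1, -0.0, -0.3]
grip_width: 0.041
```

```bash
python3 - <<'E'
from h import *
go(.577,.117,.19,90)
E
```

```text
t 25.0 tcp [0.5246 0.3826 0.3541] w 0.041 F [-0.1 -0.  -0.3]
M [[0.076, -0.566, 0.821], [0.023, 0.824, 0.566], [-0.997, -0.024, 0.075]] q [-0.29  0.54 -0.62  1.67  0.41  0.99 -0.45]
yaw 34.6 GO [ 0.007 -0.245 -0.12 ] turn -55.4 rows 7
```

Request:
{"method": "servo_tool", "body": {
  "motion": [
    [0, -0.05, -0.02, -8, 1],
    [0, -0.1, -0.05, -16, 1],
    [0, -0.15, -0.08, -24, 1],
    [0, -0.2, -0.1, -32, 1],
    [0, -0.245, -0.12, -40, 1],
    [0, -0.245, -0.12, -48, 1],
    [0, -0.245, -0.12, -55, 1],
    [0, -0.245, -0.12, -55, 1]
  ]
}}

```text
clock: 25.8
tcp_pos: [0.5648, 0.1114, 0.3507]
orientation: [-1.22, 1.141, 1.157]
contact_force: [0.5, 0.7, -0.1]
grip_width: 0.0409
```

```bash
python3 - <<'E'
from h import *
go(.577,.117,.048,90)
k=cam('wrist'); im=snap('wrist','w11')
o,M=st(); print('divider pts',proj(k,(.6,.0515,.056)),'cone2',proj(k,(.63,.117,.04)))
E
```

```text
t 25.8 tcp [0.5648 0.1114 0.3507] w 0.0409 F [ 0.5  0.7 -0.1]
M [[0.076, -0.997, 0.009], [0.023, 0.011, 1.0], [-0.997, -0.075, 0.023]] q [ 0.34  0.48 -0.84  1.84  0.46  0.94  0.87]
yaw 89.5 GO [ 0.148  0.011 -0.001] turn -0.5 rows 3
t 25.85 tcp [0.5646 0.1126 0.3509] w 0.041 F [ 0.7  0.1 -0.4]
M [[0.076, -0.997, 0.011], [0.023, 0.012, 1.0], [-0.997, -0.076, 0.024]] q [ 0.34  0.48 -0.84  1.84  0.46  0.94  0.87]
divider pts [218.22757246 255.34215557] cone2 [317.32648632 283.81149578]
```

View pics/w11.png

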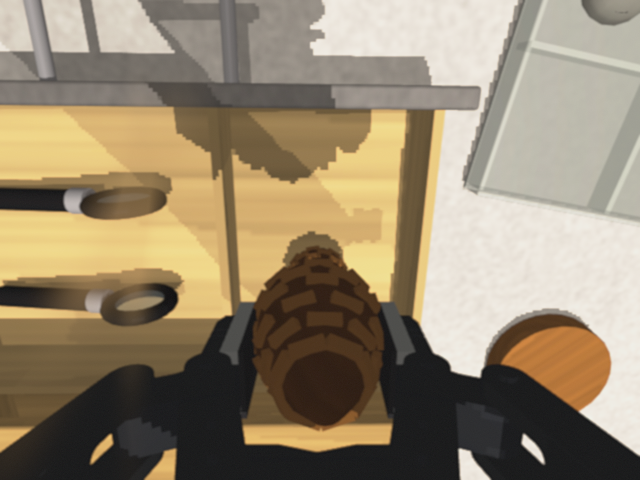

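The held cone is centred over the narrower section, with the lenses left of the divider and clear of it.

Request:
{"method": "servo_tool", "body": {
  "motion": [
    [0.05, 0.012, 0.002, 0, 1],
    [0.1, 0.012, 0.002, 0, 1],
    [0.135, 0.012, 0.002, 0, 1],
    [0.148, 0.012, 0.002, 0, 1],
    [0.148, 0.012, 0.002, 0, 1],
    [0.148, 0.012, 0.002, 0, -0.2],
    [0.148, 0.012, 0.002, 0, -0.35],
    [0.148, 0.012, 0.002, 0, -0.41]
  ]
}}

```text
clock: 26.65
tcp_pos: [0.5644, 0.1185, 0.2043]
orientation: [-1.219, 1.139, 1.154]
contact_force: [-0.3, 0.3, -0.3]
grip_width: 0.06
```

Request:
{"method": "servo_tool", "body": {
  "motion": [
    [0, 0, 0, 0, -0.41],
    [-0.04, 0, 0, 0, -0.41],
    [-0.08, 0, 0, 0, -0.41],
    [-0.12, 0, 0, 0, -0.41],
    [-0.17, 0, 0, 0, -0.41],
    [-0.17, 0, 0, 0, -0.41]
  ]
}}

```text
clock: 27.25
tcp_pos: [0.5524, 0.1159, 0.3808]
orientation: [-1.222, 1.129, 1.146]
contact_force: [0.5, 0.8, 0.6]
grip_width: 0.0601
```

```bash
python3 - <<'E'
from h import *
go(.49,.39,.22,34)
E
```

```text
t 27.25 tcp [0.5524 0.1159 0.3808] w 0.0601 F [0.5 0.8 0.6]
M [[0.09, -0.996, 0.011], [0.026, 0.013, 1.0], [-0.996, -0.09, 0.027]] q [ 0.37  0.43 -0.88  1.84  0.42  0.96  0.88]
yaw 89.4 GO [0.007 0.08  0.269] turn 55.4 rows 7
```

Request:
{"method": "servo_tool", "body": {
  "motion": [
    [0, 0.04, 0.05, 8, -0.41],
    [0, 0.08, 0.1, 16, -0.41],
    [0, 0.08, 0.15, 24, -0.41],
    [0, 0.08, 0.2, 32, -0.41],
    [0, 0.08, 0.24, 40, -0.41],
    [0, 0.08, 0.27, 48, -0.41],
    [0, 0.08, 0.27, 55, -0.41],
    [0, 0.08, 0.27, 55, -0.41]
  ]
}}

```text
clock: 28.05
tcp_pos: [0.4744, 0.3887, 0.381]
orientation: [-0.465, 1.424, 0.464]
contact_force: [-0.2, -0.0, -0.3]
grip_width: 0.0603
```

```bash
python3 - <<'E'
from h import *
go(.4825,.411,.035,34)
k=cam('wrist'); w=snap('wrist','w12'); np.savez('w12.npz',K=k[0],C=k[1]); t=snap('top','t12'); s=snap('scene','s12')
cv2.imwrite('pics/c12.png',cv2.cvtColor(np.hstack([cv2.resize(w[40:340,150:550],(480,360)),np.vstack([cv2.resize(s[255:345,360:500],(280,180)),cv2.resize(t[185:275,285:425],(280,180))])]),cv2.COLOR_RGB2BGR))
E
```

```text
t 28.05 tcp [0.4744 0.3887 0.381 ] w 0.0603 F [-0.2 -0.  -0.3]
M [[0.09, -0.564, 0.821], [0.027, 0.825, 0.564], [-0.996, -0.029, 0.089]] q [-0.29  0.46 -0.68  1.73  0.41  1.   -0.52]
yaw 34.5 GO [ 0.191  0.024 -0.012] turn 0.5 rows 4
```

View pics/c12.png

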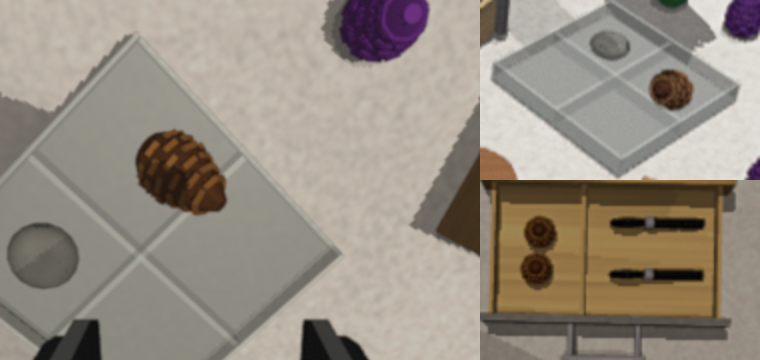

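Two cones stand in the drawer and both lenses are flat. The third cone lies tilted in its compartment: body at full-frame (288,182), tip over the wall at (335,209). I'll work out its place in tray axes to fit the fingers.

```bash
python3 - <<'E'
from h import *
f=np.load('w12.npz'); k=(f['K'],f['C']); P=lambda u,v:(150+u/1.2,40+v/1.2)
X=onz(k,*P(140,253),.028); c1=onz(k,*P(137,38),.028); c2=onz(k,*P(340,252),.028)
print('cross',X,'corners',c1,c2)
# tray axes: c1 = (-100,+100)mm corner, c2 = (+100,+100)
ex=(c2-c1)[:2]; L=np.linalg.norm(ex); ex/=L; ey=np.array([-ex[1],ex[0]]); print('side',L,'yaw',np.degrees(np.arctan2(ex[1],ex[0])))
T=lambda p:np.round([(p-X)[:2]@ex*1e3,(p-X)[:2]@ey*1e3],1)
im=cv2.imread('pics/w12.png'); h=cv2.cvtColor(im,cv2.COLOR_BGR2HSV)
m=((h[...,0]<22)&(h[...,1]>80)&(h[...,2]<200)).astype(np.uint8); m=cv2.morphologyEx(m,cv2.MORPH_CLOSE,np.ones((7,7)))
c=[c for c in cv2.findContours(m,0,1)[0] if cv2.pointPolygonTest(c,(290,185),False)>0][0][:,0]
q=np.array([T(onz(k,u,v,.028)) for u,v in c]); print('tray extents x',q[:,0].min(),q[:,0].max(),'y',q[:,1].min(),q[:,1].max())
for x in range(10,-90,-10):
    s=q[abs(q[:,0]-x)<3]
    if len(s): print(x,s[:,1].min(),s[:,1].max())
b=X[:2]+ex*-.028+ey*.049; print('target',b); go(b[0],b[1],.2,None)
E
```

```text
cross [0.48920338 0.35092381 0.028     ] corners [0.41658398 0.46188036 0.028     ] [0.60405039 0.42579608 0.028     ]
side 0.19090764351343958 yaw -10.895267382512918
tray extents x -47.9 15.9 y 33.6 79.1
10 44.8 71.3
0 41.1 75.1
-10 36.4 77.7
-20 34.3 79.1
-30 33.6 78.0
-40 37.5 75.3
-50 52.7 60.1
target [0.4709698  0.40433295]
t 28.2 tcp [0.4761 0.3855 0.3808] w 0.0598 F [ 0.3  0.5 -0.4]
M [[0.09, -0.563, 0.821], [0.025, 0.826, 0.564], [-0.996, -0.031, 0.088]] q [-0.28  0.46 -0.68  1.73  0.41  1.   -0.51]
yaw 34.5 GO [ 0.025  0.024 -0.01 ] turn 0 rows 1
```

Request:
{"method": "servo_tool", "body": {
  "motion": [
    [0.01, 0.024, -0.01, -8, -0.365],
    [0.02, 0.024, -0.01, -16, -0.365],
    [0.03, 0.024, -0.01, -24, -0.365],
    [0.03, 0.024, -0.01, -32, -0.365],
    [0.03, 0.024, -0.01, -40, -0.365],
    [0.03, 0.024, -0.01, -44.5, -0.365],
    [0.03, 0.024, -0.01, -44.5, -0.365],
    [0.03, 0.024, -0.01, -44.5, -0.365]
  ]
}}

```text
clock: 29.0
tcp_pos: [0.4578, 0.3992, 0.3492]
orientation: [-1.08, 1.208, 1.016]
contact_force: [0.1, 0.9, -0.8]
grip_width: 0.0583
```

```bash
python3 - <<'E'
from h import *
go(.4733,.4059,.031,79)
k=cam('wrist'); im=snap('wrist','w13'); h=cv2.cvtColor(im,cv2.COLOR_RGB2HSV); np.savez('w13.npz',K=k[0],C=k[1])
m=((h[...,0]<22)&(h[...,1]>80)&(h[...,2]<200)).astype(np.uint8); m=cv2.morphologyEx(m,cv2.MORPH_CLOSE,np.ones((7,7)))
p0=proj(k,(.475,.41,.028)); print('pred',p0)
for c in cv2.findContours(m,0,1)[0]:
    if cv2.contourArea(c)>800 and cv2.pointPolygonTest(c,tuple(map(float,p0)),False)>0:
        q=np.array([onz(k,u,v,.028)[:2]-[.4892,.3509] for u,v in c[:,0]])@np.array([[.982,.189],[-.189,.982]])*1e3
        print('tray ext',q.min(0),q.max(0),cv2.boundingRect(c))
        for x in (-10,-20,-30,-40): s=q[abs(q[:,0]-x)<3]; print(x,s[:,1].min(),s[:,1].max())
g=[proj(k,np.array([.4892,.3509,.028])+np.r_[np.array(v)@np.array([[.982,-.189],[.189,.982]])*1e-3,0]).astype(int).tolist() for v in [(0,0),(-98,98),(98,98),(-26,51)]]; print(g)
for u,v in g: cv2.circle(im,(u,v),4,(255,0,0),2)
cv2.imwrite('pics/w13.png',cv2.cvtColor(im,cv2.COLOR_RGB2BGR))
E
```

```text
t 29.0 tcp [0.4578 0.3992 0.3492] w 0.0583 F [ 0.1  0.9 -0.8]
M [[0.091, -0.977, 0.194], [0.024, 0.197, 0.98], [-0.996, -0.084, 0.041]] q [-0.21  0.54 -0.83  1.77  0.55  0.99  0.11]
yaw 78.8 GO [ 0.163  0.013 -0.004] turn -0.2 rows 4
pred [319.91400659 208.20694218]
tray ext [-47.96066715  33.83409147] [19.54893919 80.14710768] (289, 176, 67, 91)
-10 36.16707751741829 79.0095740610992
-20 34.2858266210996 80.14710767741987
-30 33.834091472637795 77.90531039034485
-40 37.4801925498391 74.85932779935206
[[243, 243], [386, 97], [372, 353], [313, 207]]
```

View pics/w13.png

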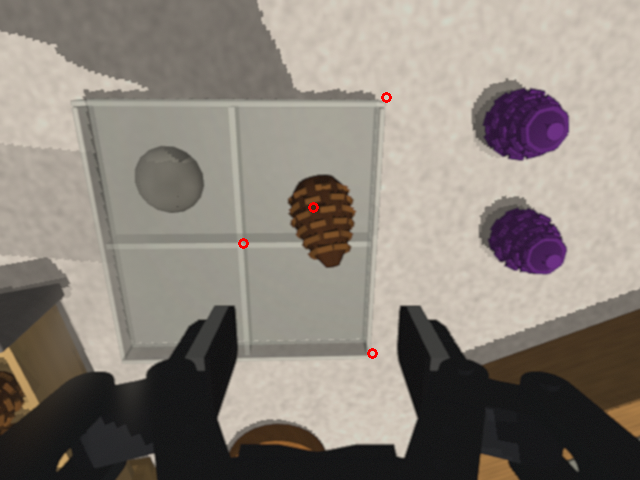

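Readings agree: the cone spans tray-y 34–80 and the wall's inner face is near 96. I'll descend with the jaws centred at 50.

Request:
{"method": "servo_tool", "body": {
  "motion": [
    [0.03, 0.013, -0.005, 0, -0.365],
    [0.06, 0.013, -0.005, 0, -0.365],
    [0.09, 0.013, -0.005, 0, -0.365],
    [0.115, 0.013, -0.005, 0, -0.365],
    [0.13, 0.013, -0.005, 0, -0.365],
    [0.14, 0.013, -0.005, 0, -0.365],
    [0.14, 0.013, -0.005, 0, -0.365]
  ]
}}

```text
clock: 29.75
tcp_pos: [0.4566, 0.4003, 0.2079]
orientation: [-1.081, 1.209, 1.016]
contact_force: [0.1, 0.0, 0.0]
grip_width: 0.0583
```

```bash
python3 - <<'E'
from h import *
go(.473,.405,.031,79)
E
```

```text
t 29.75 tcp [0.4566 0.4003 0.2079] w 0.0583 F [0.1 0.  0. ]
M [[0.09, -0.977, 0.194], [0.023, 0.197, 0.98], [-0.996, -0.084, 0.04]] q [-0.32  0.71 -0.7   1.86  0.73  0.77 -0.05]
yaw 78.8 GO [ 0.023 -0.     0.001] turn -0.2 rows 1
```

Request:
{"method": "servo_tool", "body": {
  "motion": [
    [0.01, 0, 0.001, 0, -0.365],
    [0.018, 0, 0.001, 0, -0.365],
    [0.023, 0, 0.001, 0, -0.365],
    [0.023, 0, 0.001, 0, -0.365],
    [0.023, 0, 0.001, 0, 1],
    [0.023, 0, 0.001, 0, 1],
    [0.023, 0, 0.001, 0, 1],
    [0.023, 0, 0.001, 0, 1]
  ],
  "force": 30
}}

```text
clock: 30.55
tcp_pos: [0.4589, 0.402, 0.1854]
orientation: [-1.081, 1.209, 1.016]
contact_force: [-1.3, 0.4, 2.8]
grip_width: 0.0413
```

Request:
{"method": "servo_tool", "body": {
  "motion": [
    [0, 0, 0, 0, 1],
    [-0.03, 0, 0, 0, 1],
    [-0.06, 0, 0, 0, 1],
    [-0.1, 0, 0, 0, 1],
    [-0.14, 0, 0, 0, 1],
    [-0.17, 0, 0, 0, 1],
    [-0.17, 0, 0, 0, 1],
    [-0.17, 0, 0, 0, 1]
  ]
}}

```text
clock: 31.35
tcp_pos: [0.4437, 0.3977, 0.3549]
orientation: [-1.081, 1.208, 1.015]
contact_force: [0.3, 0.3, -1.7]
grip_width: 0.0414
```

```bash
python3 - <<'E'
from h import *
im=snap('wrist','w14'); go(.525,.117,.2,90)
E
```

```text
t 31.4 tcp [0.4436 0.3973 0.3538] w 0.0415 F [ 0.1 -0.  -0.4]
M [[0.09, -0.977, 0.194], [0.022, 0.197, 0.98], [-0.996, -0.084, 0.04]] q [-0.21  0.52 -0.85  1.79  0.54  0.99  0.1 ]
yaw 78.8 GO [-0.001 -0.122 -0.265] turn -11.2 rows 6
```

View pics/w14.png

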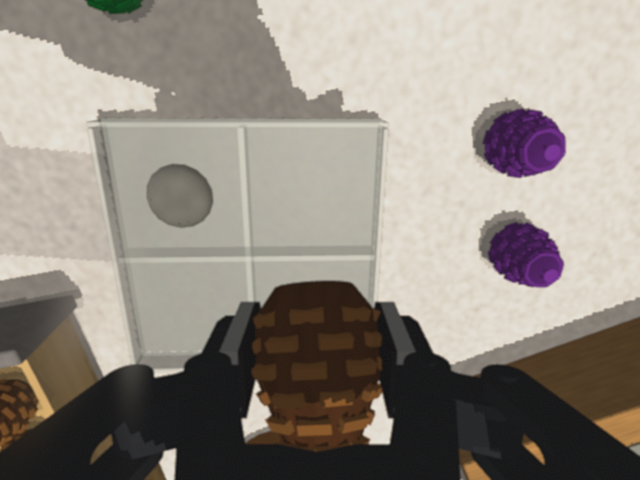

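The cone is held crosswise with its base toward −x. It needs to go at the front of the narrower section, so I'll release it just above the floor at x≈0.53, in front of the standing cones.

Request:
{"method": "servo_tool", "body": {
  "motion": [
    [0, -0.03, -0.05, 0, 1],
    [0, -0.05, -0.1, -5, 1],
    [0, -0.08, -0.15, -11, 1],
    [0, -0.1, -0.2, -11, 1],
    [0, -0.12, -0.24, -11, 1],
    [0, -0.122, -0.265, -11, 1],
    [0, -0.122, -0.265, -11, 1],
    [0, -0.122, -0.265, -11, 1]
  ]
}}

```text
clock: 32.2
tcp_pos: [0.5111, 0.1118, 0.352]
orientation: [-1.226, 1.133, 1.149]
contact_force: [-0.3, 1.2, -0.3]
grip_width: 0.041
```

```bash
python3 - <<'E'
from h import *
go(.53,.117,.06,90)
k=cam('wrist'); w=snap('wrist','w15'); s=snap('scene','s15')
print('panel inner',proj(k,(.4995,.117,.087)), 'cone1',proj(k,(.577,.117,.078)))
cv2.imwrite('pics/c15.png',cv2.cvtColor(np.hstack([cv2.resize(w,(400,300)),cv2.resize(s[180:330,190:390],(400,300))]),cv2.COLOR_RGB2BGR))
E
```

```text
t 32.2 tcp [0.5111 0.1118 0.352 ] w 0.041 F [-0.3  1.2 -0.3]
M [[0.087, -0.996, 0.008], [0.022, 0.01, 1.0], [-0.996, -0.087, 0.022]] q [ 0.41  0.41 -0.92  1.95  0.45  0.89  0.83]
yaw 89.5 GO [ 0.138  0.007 -0.001] turn -0.5 rows 3
panel inner [318.21626076 190.73468412] cone1 [318.5694588  305.31090979]
```

View pics/c15.png

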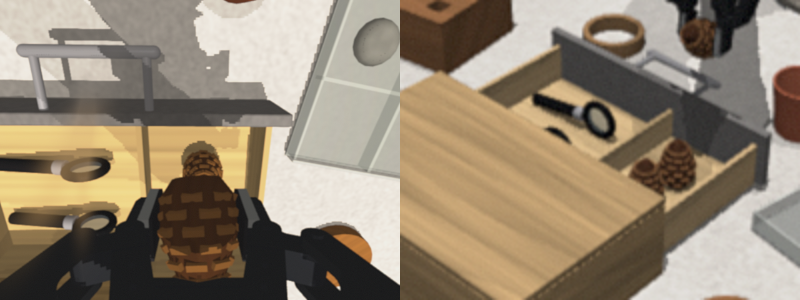

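```bash
python3 - <<'E'
from h import *
k=cam('top'); print([onz(k,285+u/2,185+v/2,.05).round(3) for u,v in [(60,52),(57,88)]],'panel inner',onz(k,285+60/2,185+137/2,.087).round(3))
w=cam('wrist'); print(proj(w,(.556,.117,.04)),proj(w,(.56,.117,.06)),proj(w,(.546,.117,.04)))
E
```

```text
[array([0.625, 0.116, 0.05 ]), array([0.573, 0.12 , 0.05 ])] panel inner [0.501 0.114 0.087]
[312.25693717 251.6900273 ] [312.69884602 268.74418663] [312.16966859 238.49669969]
```

Request:
{"method": "servo_tool", "body": {
  "motion": [
    [0.04, 0.009, 0.003, 0, 1],
    [0.08, 0.009, 0.003, 0, 1],
    [0.11, 0.009, 0.003, 0, 1],
    [0.125, 0.009, 0.003, 0, 1],
    [0.135, 0.009, 0.003, 0, 1],
    [0.135, 0.009, 0.003, 0, 1],
    [0.135, 0.009, 0.003, 0, 1]
  ]
}}

```text
clock: 33.0
tcp_pos: [0.5139, 0.1212, 0.2184]
orientation: [-1.23, 1.128, 1.152]
contact_force: [-0.1, 0.9, -0.1]
grip_width: 0.0407
```

```bash
python3 - <<'E'
from h import *
st()
E
```

```text
t 33.0 tcp [0.5139 0.1212 0.2184] w 0.0407 F [-0.1  0.9 -0.1]
M [[0.089, -0.996, 0.002], [0.024, 0.004, 1.0], [-0.996, -0.089, 0.024]] q [ 0.24  0.6  -0.75  2.04  0.7   0.66  0.61]
```

Request:
{"method": "servo_tool", "body": {
  "motion": [
    [0.008, 0, -0.003, 0, 1],
    [0.008, 0, -0.003, 0, 1],
    [0.008, 0, -0.003, 0, 0],
    [0.008, 0, -0.003, 0, -0.2],
    [0.008, 0, -0.003, 0, -0.3],
    [0.008, 0, -0.003, 0, -0.3]
  ]
}}

```text
clock: 33.6
tcp_pos: [0.5145, 0.1184, 0.2104]
orientation: [-1.23, 1.128, 1.152]
contact_force: [0.7, -0.3, 0.2]
grip_width: 0.0555
```

Request:
{"method": "servo_tool", "body": {
  "motion": [
    [-0.03, 0, 0, 0, -0.3],
    [-0.07, 0, 0, 0, -0.3],
    [-0.12, 0, 0, 0, -0.3],
    [-0.16, 0.03, 0, 0, 0],
    [-0.16, 0.06, 0, 0, 0],
    [-0.16, 0.1, 0, 0, 0],
    [-0.16, 0.1, 0, 0, 0]
  ]
}}

```text
clock: 34.3
tcp_pos: [0.396, 0.1149, 0.3597]
orientation: [-1.234, 1.133, 1.154]
contact_force: [-0.1, 0.2, -0.3]
grip_width: 0.0427
```

```bash
python3 - <<'E'
from h import *
st(); w=snap('wrist','w16'); t=snap('top','t16'); s=snap('scene','s16')
cv2.imwrite('pics/c16.png',cv2.cvtColor(np.vstack([np.hstack([cv2.resize(w,(400,300)),cv2.resize(s[180:330,190:390],(400,300))]),cv2.resize(t[185:275,275:425],(800,480))[:300]]),cv2.COLOR_RGB2BGR))
E
```

```text
t 34.3 tcp [0.396  0.1149 0.3597] w 0.0427 F [-0.1  0.2 -0.3]
M [[0.086, -0.996, 0.0], [0.018, 0.002, 1.0], [-0.996, -0.086, 0.018]] q [ 0.54  0.2  -1.06  2.17  0.28  0.81  0.88]
```

The picture limit is reached, so I'll check the cones by colour mask instead.

```bash
python3 - <<'E'
from h import *
def mask(f):
    h=cv2.cvtColor(cv2.imread(f'pics/{f}.png'),cv2.COLOR_BGR2HSV); return ((h[...,1]>90)&(h[...,0]<22)&(h[...,2]<130)).astype(np.uint8)
k=cam('top')
m=mask('t16')
a,b=proj(k,(.69,.185,.05)),proj(k,(.49,.05,.05)); u0,v0,u1,v1=*a.astype(int),*b.astype(int); print(u0,v0,u1,v1)
for r in m[v0:v1+4,u0:u1+3]: print(''.join('.#'[x] for x in r))
w=cam('wrist'); m=mask('w16'); q=[proj(w,p) for p in [(.689,.1785,.016),(.4995,.1785,.016),(.4995,.0545,.016),(.689,.0545,.016),(.573,.12,.016),(.625,.116,.016)]]; print(np.round(q).tolist())
q=np.array(q); x0,y0=q.min(0).astype(int); x1,y1=q.max(0).astype(int)
for r in m[max(y0-30,0):min(y1+10,479):6,max(x0-10,0):min(x1+10,639):4]: print(''.join('.#'[x] for x in r))
E
```

```text
291 188 337 257
#################################################
#################################################
.################################################
..###############################################
..###############################################
..###############################################
..###########################################..##
..###########################################..##
..###...#####################################..##
..###..........................................##
..###..........................................##
..###..........................................#.
..###..........................................#.
.####..........................................#.
.####..........................................#.
.####................######....................#.
.####..............###########................##.
.####.............#############...............##.
.####............##############...............##.
.####............###############..............##.
.####...........################..............##.
.####...........################..
[... 3546 characters left out ...]
...............############.............
......#...........##.######..##............
.................###.######.###.........#..
.................############...........#..
..................############.........##..
.....#.............######.####..........##.
.....#...........############..........####
.....#...........###.#######...........####
.....#...........####.#####.#..........###.
.....#..........#############.........####.
......#######....############.........#....
.....................#####.................
...........................................
...........................................
...........................................
...........................................
```

All three cones stand in line in the narrower section without stacking. Now I'll move to the handle.

```bash
python3 - <<'E'
from h import *
go(.437,.02,.2,0)
E
```

```text
t 34.45 tcp [0.4011 0.115  0.3612] w 0.0431 F [-0.3 -0.   0.6]
M [[0.09, -0.996, 0.003], [0.023, 0.005, 1.0], [-0.996, -0.09, 0.023]] q [ 0.54  0.21 -1.05  2.16  0.28  0.8   0.88]
yaw 89.8 GO [ 0.007 -0.022 -0.099] turn 89.8 rows 11
```

Request:
{"method": "servo_tool", "body": {
  "motion": [
    [0, -0.01, -0.03, 8, 0],
    [0, -0.02, -0.06, 16, 0],
    [0, -0.022, -0.099, 24, 0],
    [0, -0.022, -0.099, 32, 0],
    [0, -0.022, -0.099, 40, 0],
    [0, -0.022, -0.099, 48, 0],
    [0, -0.022, -0.099, 56, 0],
    [0, -0.022, -0.099, 60, 0]
  ]
}}

```text
clock: 35.25
tcp_pos: [0.424, 0.0158, 0.3609]
orientation: [-0.398, 1.439, 0.398]
contact_force: [-0.2, -0.6, 0.2]
grip_width: 0.043
```

Request:
{"method": "servo_tool", "body": {
  "motion": [
    [0, 0, 0, 8, 0],
    [0, 0, 0, 16, 0],
    [0, 0, 0, 24, 0],
    [0, 0, 0, 30, 0],
    [0, 0, 0, 30, 0],
    [0, 0, 0, 30, 0]
  ]
}}

```text
clock: 35.85
tcp_pos: [0.4247, 0.0158, 0.3608]
orientation: [0.024, 1.48, 0.015]
contact_force: [-0.1, 0.5, -0.6]
grip_width: 0.0428
```

```bash
python3 - <<'E'
from h import *
go(.437,.02,.074,0)
k=cam('wrist'); im=snap('wrist','w17')
print([proj(k,(.437,y,.073)).round(0).tolist() for y in (.072,.02,-.035)])
g=cv2.cvtColor(im,cv2.COLOR_RGB2GRAY); h=cv2.cvtColor(im,cv2.COLOR_RGB2HSV)
for v in (120,160,200,230): print(v,[f'{a}' for a in g[v,240:420:4]])
E
```

```text
t 35.85 tcp [0.4247 0.0158 0.3608] w 0.0428 F [-0.1  0.5 -0.6]
M [[0.09, 0.005, 0.996], [0.025, 1.0, -0.007], [-0.996, 0.025, 0.09]] q [ 0.52  0.16 -0.75  2.16  0.15  0.78 -0.33]
yaw -0.4 GO [ 0.132 -0.003 -0.014] turn -0.4 rows 3
[[293.0, 158.0], [295.0, 241.0], [297.0, 321.0]]
120 ['221', '222', '218', '215', '219', '219', '223', '223', '223', '221', '217', '216', '213', '217', '220', '222', '219', '219', '217', '218', '220', '220', '216', '218', '218', '183', '135', '129', '133', '131', '129', '128', '80', '58', '56', '56', '57', '57', '56', '111', '137', '136', '134', '129', '132']
160 ['220', '220', '220', '219', '212', '220', '222', '218', '184', '132', '130', '130', '130', '134', '114', '142', '173', '176', '159', '162', '162', '163', '163', '163', '163', '164', '163', '164', '165', '164', '165', '164', '165', '166', '166', '166', '161', '80', '78', '131', '137', '140', '138', '175', '190']
200 ['223', '224', '223', '220', '219', '218', '212', '216', '132', '133', '134', '132', '220', '222', '160', '143', '172', '174', '147', '194', '196', '192', '188', '193', '194', '101', '98', '95', '99', '103', '130', '90', '56', '58', '57', '56', '57', '57', '117', '130', '133', '134', '137', '193', '189']
230 ['189', '191', '193', '181', '192', '184', '187', '110', '102', '100', '104', '101', '192', '195', '158', '124', '146', '150', '132', '193', '190', '193', '192', '192', '183', '100', '101', '99', '100', '100', '100', '65', '56', '56', '56', '58', '54', '79', '132', '132', '132', '130', '191', '191', '189']
```

The bar is centred at column 304, about 6 mm further in than predicted. I'll correct for that and grip it.

Request:
{"method": "servo_tool", "body": {
  "motion": [
    [0.04, -0.002, -0.009, 0, 0],
    [0.08, -0.002, -0.009, 0, 0],
    [0.11, -0.002, -0.009, 0, 0],
    [0.13, -0.002, -0.009, 0, 0],
    [0.13, -0.002, -0.009, 0, 0],
    [0.13, -0.002, -0.009, 0, 1],
    [0.13, -0.002, -0.009, 0, 1],
    [0.13, -0.002, -0.009, 0, 1]
  ],
  "force": 50
}}

```text
clock: 36.7
tcp_pos: [0.428, 0.0171, 0.2318]
orientation: [0.025, 1.477, 0.014]
contact_force: [0.3, 0.3, 3.6]
grip_width: 0.0093
```

```bash
python3 - <<'E'
from h import *
go(.56,.02,.074)
E
```

```text
t 36.7 tcp [0.428  0.0171 0.2318] w 0.0093 F [0.3 0.3 3.6]
M [[0.093, 0.005, 0.996], [0.025, 1.0, -0.008], [-0.995, 0.025, 0.093]] q [ 0.33  0.4  -0.6   2.26  0.47  0.49 -0.63]
yaw -0.4 GO [ 0.014 -0.     0.117] turn 0 rows 3
```

Request:
{"method": "servo_tool", "body": {
  "motion": [
    [0.0, 0, 0.005, 0, 1],
    [0.001, 0, 0.012, 0, 1],
    [0.002, 0, 0.022, 0, 1],
    [0.003, 0, 0.034, 0, 1],
    [0.004, 0, 0.046, 0, 1],
    [0.005, 0, 0.058, 0, 1],
    [0.007, 0, 0.07, 0, 1],
    [0.008, 0, 0.082, 0, 1]
  ]
}}

```text
clock: 37.5
tcp_pos: [0.5122, 0.0157, 0.2319]
orientation: [0.025, 1.476, 0.012]
contact_force: [-3.0, -5.2, 1.0]
grip_width: 0.0092
```

```bash
python3 - <<'E'
from h import *
go(.62,.02,.074)
E
```

```text
t 37.5 tcp [0.5122 0.0157 0.2319] w 0.0092 F [-3.  -5.2  1. ]
M [[0.095, 0.007, 0.996], [0.023, 1.0, -0.009], [-0.995, 0.024, 0.094]] q [ 0.32  0.5  -0.57  2.08  0.48  0.58 -0.59]
yaw -0.5 GO [0.012 0.001 0.092] turn 0 rows 2
```

Request:
{"method": "servo_tool", "body": {
  "motion": [
    [0.001, 0, 0.012, 0, 1],
    [0.002, 0, 0.024, 0, 1],
    [0.003, 0, 0.036, 0, 1],
    [0.005, 0, 0.048, 0, 1],
    [0.006, 0, 0.06, 0, 1],
    [0.007, 0, 0.072, 0, 1],
    [0.008, 0, 0.084, 0, 1],
    [0.009, 0, 0.092, 0, 1]
  ]
}}

```text
clock: 38.3
tcp_pos: [0.6063, 0.014, 0.2319]
orientation: [0.025, 1.475, 0.01]
contact_force: [-2.4, -5.3, 2.7]
grip_width: 0.0087
```

Request:
{"method": "servo_tool", "body": {
  "motion": [
    [0, 0, 0.006, 0, 1],
    [0.001, 0, 0.012, 0, 1],
    [0.001, 0, 0.015, 0, 1],
    [0.001, 0, 0.015, 0, 1]
  ]
}}

```text
clock: 38.7
tcp_pos: [0.6165, 0.0145, 0.232]
orientation: [0.021, 1.49, 0.008]
contact_force: [-29.4, -4.8, 24.0]
grip_width: 0.0089
```

```bash
python3 - <<'E'
from h import *
o,M=st(); print(np.array(o['tcp_pos'])+.155*M[:,0])
E
```

```text
t 38.7 tcp [0.6165 0.0145 0.232 ] w 0.0089 F [-29.4  -4.8  24. ]
M [[0.081, 0.008, 0.997], [0.018, 1.0, -0.009], [-0.997, 0.019, 0.08]] q [ 0.29  0.64 -0.55  1.83  0.48  0.72 -0.53]
[0.62896774 0.01730688 0.07752991]
```

The drawer resists at handle x=0.629, the same place as at the start. I'll release and lift clear.

Request:
{"method": "servo_tool", "body": {
  "motion": [
    [0, 0, -0.003, 0, 0.6],
    [0, 0, -0.003, 0, 0.3],
    [0, 0, -0.003, 0, 0.1],
    [-0.05, 0, -0.003, 0, 0.0],
    [-0.1, 0, -0.003, 0, 0],
    [-0.15, 0, -0.03, 0, 0],
    [-0.2, 0, -0.08, 0, 0],
    [-0.2, 0, -0.12, 0, 0]
  ]
}}

```text
clock: 39.5
tcp_pos: [0.494, 0.013, 0.4229]
orientation: [0.022, 1.481, 0.009]
contact_force: [-1.2, 1.1, 1.7]
grip_width: 0.0429
```

Request:
{"method": "servo_tool", "body": {
  "motion": [
    [0, -0.05, 0, 0, 0],
    [0, -0.1, 0, 0, 0],
    [0, -0.15, 0, 0, 0],
    [0, -0.2, 0, 0, 0],
    [0, -0.25, 0, 0, 0],
    [0, -0.25, 0, 0, 0]
  ]
}}

```text
clock: 40.1
tcp_pos: [0.4915, -0.2452, 0.4176]
orientation: [0.028, 1.48, -0.002]
contact_force: [-0.6, -0.1, 0.2]
grip_width: 0.0429
```

```bash
python3 - <<'E'
from h import *
st(); snap('top','t18'); snap('scene','s18')
a=cv2.imread('pics/top0.png').astype(int); b=cv2.imread('pics/t18.png').astype(int)
for f in (a,b): print('col349 rows180-222',f[180:222,349].sum(1).tolist())
for f in (a,b): print('col300 rows183-205',f[183:205,300].sum(1).tolist())
d=(abs(a-b).sum(2)>90).astype(np.uint8)
n,l,s,c=cv2.connectedComponentsWithStats(d)
print([(s[i].tolist(),c[i].round().tolist()) for i in range(1,n) if s[i,4]>25])
E
```

```text
t 40.1 tcp [ 0.4915 -0.2452  0.4176] w 0.0429 F [-0.6 -0.1  0.2]
M [[0.091, 0.018, 0.996], [0.016, 1.0, -0.02], [-0.996, 0.018, 0.091]] q [ 0.86  0.3  -0.6   1.84  0.15  0.98  0.19]
col349 rows180-222 [289, 294, 303, 315, 305, 276, 163, 118, 120, 212, 229, 235, 128, 64, 59, 90, 200, 224, 220, 222, 217, 207, 217, 374, 402, 396, 397, 397, 321, 294, 298, 242, 303, 387, 407, 413, 273, 216, 212, 220, 375, 408]
col349 rows180-222 [302, 304, 318, 331, 321, 285, 170, 107, 122, 225, 246, 137, 66, 65, 97, 207, 232, 231, 231, 222, 233, 395, 416, 412, 415, 414, 415, 338, 308, 335, 260, 276, 398, 425, 421, 288, 218, 219, 237, 395, 423, 420]
col300 rows183-205 [275, 239, 145, 111, 127, 215, 230, 232, 124, 67, 68, 107, 202, 220, 217, 214, 213, 205, 212, 378, 401, 386]
col300 rows183-205 [291, 246, 149, 117, 126, 223, 250, 134, 72, 70, 115, 209, 227, 224, 227, 214, 229, 386, 407, 417, 411, 401]
[([294, 194, 34, 1, 34], [310.0, 194.0]), ([380, 196, 28, 1, 28], [394.0, 196.0]), ([290, 198, 40, 4, 56], [306.0, 201.0]), ([336, 201, 28, 2, 43], [348.0, 202.0]), ([368, 202, 42, 2, 57], [389.0, 202.0]), ([407, 225, 233, 255, 23004], [513.0, 392.0]), ([470, 228, 8, 10, 40], [473.0, 232.0]), ([215, 231, 17, 17, 208], [223.0, 239.0]), ([249, 235, 16, 16, 206], [256.0, 243.0]), ([470, 258, 6, 10, 51], [472.0, 263.0]), ([211, 260, 17, 16, 209], [219.0, 268.0]), ([346, 422, 20, 14, 101], [357.0, 428.0]), ([351, 438, 17, 15, 45], [361.0, 444.0]), ([321, 442, 17, 27, 155], [327.0, 453.0]), ([411, 450, 28, 11, 105], [425.0, 456.0]), ([337, 472, 7, 8, 28], [339.0, 476.0]), ([421, 474, 9, 6, 29], [424.0, 477.0])]
```

```bash
python3 -c "
from h import *
st(); print(hand_in())"
```

```text
t 40.2 tcp [ 0.4927 -0.2384  0.4179] w 0.0425 F [-0.3  0.8 -0.1]
M [[0.091, 0.01, 0.996], [0.02, 1.0, -0.012], [-0.996, 0.021, 0.091]] q [ 0.85  0.29 -0.6   1.84  0.15  0.98  0.19]
the job is handed in; nothing more can be done
None
```

I put the kit away and handed the job in at about 40 s. I opened the drawer to its stop, laid both magnifiers in the wider section, put all three brown cones in the narrower section, and pushed the drawer shut. One of the cones had been knocked over the tray's partition wall on the way.

**Last checks:**
- **Drawer:** the handle moved from x = 0.439 open to 0.629 shut, which is the full 190 mm, and resisted with about 29 N at the end. In the top view the drawer sits a few millimetres further in than at the start.
- **Magnifiers:** the later views showed both lying side by side in the wider section.
- **Cones:** a colour mask of the top view before shutting showed three separate cones in a row, none stacked.
- **Bystanders:** comparing the top view before and after showed no movement of the brush, stone, glue bottle, pot or log slice. The tape roll may have been partly hidden by the arm in that view.
- **Robot:** it ended clear of everything, with about 0 N on the tool.

**What disagreed or was not seen:**
- The viewer's 16-picture limit ran out before the last cone was placed, so I checked that cone and the closing by numbers only.
- Before closing, the handle was about 6 mm further in than expected, probably a small nudge to the drawer or a measuring error. I corrected for it.
- The tool gradually tilted to about 5°, with no visible effect.

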